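Tip a sample plate out of the spotter nest and feed it to the reader

TASK

The aluminium sample plate lies flush in the nest of the fraction spotter: press its front end, over the nest's ramp, so that the plate tips up and stays standing on the ramp by itself, then grip it by its long sides and lift it out without touching the spotter's gantry. Let it go, spots up, between the flared guides of the plate reader's sloping bed so that it slides under the read head fully home against the stop, and leave the other things on the bench where they are.

Things in the scene. Friction and masses are not known exactly. Their poses are not given: they have to be found in the camera images.
- plate_center (a point): sample plate: flat aluminium plate 130 x 50 x 5 mm, about 90 g, rows of small dark spots on its upper face. Point at its centre, half-way through the thickness; x along its length (at the start towards the back of the spotter), z out of the spotted face. It starts flat in the spotter's nest, upper face flush with the deck, so its sides cannot be gripped there
- spotter: fraction spotter, white machine fixed to the bench, 210 (x) x 250 (y) mm, flat deck 60 mm high. Origin on the bench below the plate's starting centre; x runs from the front panel to the back, z up. The nest is an open pocket in the deck with upright walls, from x = -70.5 to 66.5 mm, y = -26.5 to 26.5 mm, its floor level at z = 55 mm behind the nest edge
- nest_edge (a point): edge across the nest floor, 4 mm in front of the plate's middle (same axes as the spotter). In front of it the floor drops as a slippery ramp, 30 degrees below level, to the front wall. Pressed, the plate tips about this edge, with no felt resistance until it lies on the ramp; let go slowly there it slides about 10 mm to the front wall and stays tipped 30 degrees; let go sooner it falls back
- spotter_gantry: grey gantry fixed on the spotter (same origin and axes): posts at x = 80 to 106, y = +-114 mm, a beam across them from z = 170 mm up. The spotting head hangs over the back of the nest, x = 50 to 77, y = +-22, z = 158 to 220 mm, with a needle at x = 66 reaching down to z = 118 mm. An upright gripper over the raised plate end meets the head; one square to the tipped plate clears it
- reader_bed: sloping bed of the plate reader, a white console 150 mm wide, fixed. Origin on the bed surface at the foot of the stop, mid-width, 48 mm above the bench; x points up the slope (30 degrees, rising to the back), z square out of the bed. 158 mm long, its upper end a free edge. Slippery: a plate laid on it slides down. Home: plate flat on it, lower end on the stop, plate centre at x = 65, z = 2.5 mm
- bed_mouth (a point): middle of the flared mouth, on the bed surface 95 mm up-slope of the stop (axes as the bed). Two rails 12 mm high make a channel 53 mm wide from bed x = 0 to 75 mm, then flare out to about 86 mm at x = 115 mm; there are no rails above that
- read_head (a point): centre of the grey read head that bridges the channel, bed x = 18 to 58 mm, from 18 to 52 mm above the bed surface (axes as the bed); the plate passes under it
- spanner: a flat steel spanner 130 mm long, lying loose between the machines; leave alone
- sample_bottle: a small amber jar 62 mm high, 34 mm across, loose between the machines; leave alone
- amber_bottle: an amber bottle 130 mm high, 68 mm across, loose behind; leave alone
- beaker: a glass beaker 80 mm high, 68 mm across, loose; leave alone
- tip_box: a pipette tip box 87 x 124 x 63 mm, loose; leave alone
- vial_rack: a white rack of vials 60 x 120 x 50 mm, loose; leave alone
- timer: a square white bench timer 62 x 62 x 20 mm, loose; leave alone
Not all that is in view belongs to the job. What is meant by the part that bears plate_center is not purple, and is the smaller of those in its own colour. Leave any green look-alike of the part that bears reader_bed alone.

How it is judged:
By the outcome, as a careful person would: the job done as asked, in the order asked, and still so for the second after the job is handed in, with the robot touching nothing.
It also fails if it takes over 72 s, if anything falls off the work surface, if the arm or the gripper's body presses on something with over 40 N, if the wrist force passes 120 N, or if a joint passes its speed limit or range.

ROBOT

A 7-joint arm with a two-finger parallel gripper is mounted at the origin on the work surface. World frame = base frame: x ahead of the robot, y to its left, z up, the work surface at z = 0. Lengths are in m, angles in rad, forces in N, time in s.
With the tool pointing down it reaches from about 0.425 to 0.925 m from the base axis. Payload 6.8 kg.
Tool frame: the origin (TCP) lies midway between the tips of the shut fingers; the grasp point (between the pads) lies 19 mm behind it (bot.grasp_offset is the distance from the TCP to the grasp point, in m); z points along the fingers, x is the direction in which the jaws open and shut, and the axes are right-handed (so a half turn about z gives the same grasp; the last joint's range is limited). The gripper opens to 85 mm and grips with 20 to 120 N. Pads are 22 mm wide; open, the fingers measure 114 mm over their backs; the gripper's body (76 mm by 85 mm) begins 54 mm behind the grasp point. The pads swing forward as they close: fully open they stand 13 mm farther back than shut.
Start: joints at [1.134, 0.477, 0.022, 1.555, -0.011, 1.109, -0.083], TCP at [0.218, -0.639, 0.231] pointing down, gripper open.
Joint ranges: [-2.96, 2.96], [-0.34, 2.1], [-1.41, 1.46], [0.24, 2.44], [-1.37, 4.51], [0.17, 1.92], [-2.96, 2.96]. Speed limits (rad/s): [2.39, 2.39, 3.14, 3.14, 3.14, 3.14, 3.14].

INTERFACE

Orientations are given as a unit quaternion [w, x, y, z].
In Python, from station import bot, imaging gives the robot as it stands. The module is installed in compiled form; this text tells all that it offers.
- The arm moves only by the tool apply_moves, never from a script. Its argument "increments" is a list of rows, each a list of 7 numbers: the shift along the tool's x, y, z in mm, then the turn, a rotation vector about the tool's x, y, z in degrees, then the closure, from -1 (fully open) to 1 (shut). In form: [[dx, dy, dz, rx, ry, rz, grip], ...]. A call has exactly 8 rows; each row shifts and turns the pose as measured when the row begins, along the tool's axes as they then stand; what a row does not reach is not made up. A row lasts 1/8 s, in which the tool goes at most 62.5 mm and 10.7 degrees, less where a joint would pass 70% of its speed; a pose out of reach is approached as far as the arm can. A call with a gripper value outside its range is refused whole. The fingers move at their own pace and stop on an object; "grip_force" is the grip in N (left out, the last holds). Time passes only in rows, so rows that do not move let the fingers close, or fill a call up. It gives the time, the measured TCP pose, the force and the opening at its end, in the units of the state.
- bot.get_obs(): the state, without advancing time (a new reading comes with each control period).
- imaging.read_camera(name): name is "scene" or "top" or "wrist"; returns the picture (480x640x3 uint8, red, green, blue); there is no depth.
- imaging.get_calibration(name): a dict with "K" (3x3 intrinsics, pixels), "extrinsics" (4x4, takes a point from camera to world coordinates). Camera axes: x right, y down, z forward; pixel columns grow to the right and rows downward; lengths in m; the calibration is good to about 2 mm. A picture is of the moment at which its call begins: read the wrist's pose just before it. get_calibration takes no time and is no camera call; for the wrist camera it gives the pose at the moment of the call.
- bot.hand_in(): hands the job in, once; it reports no verdict.
The state is a dict: "t": time; "q": joint angles; "joint_vel": joint speeds; "joint_torque": joint torques, N m; "eef_pos": TCP position; "tool_rot": TCP orientation; "contact_force": force on the tool from outside, world axes, zero at the start; "torque": the same for the moment, N m; "gripper_width": opening from 0.0 (shut) to 1.0 (fully open).
Only numpy, scipy, OpenCV 4.12 (cv2) and the standard library are available. Lean on these libraries where they do the work, as an engineer would, in place of code of your own. Each camera call takes 0.05 s, during which the arm holds its last target.

## Working session

There is one attempt and no reset: what is moved stays moved. The work goes in short steps, Python scripts to look and compute and a tool call to move; the robot and the scene stay as the last step left them, time stands still between calls to the robot, and variables do not carry over. Pictures are saved under pics/ and viewed, and the job is handed in when it is done.

Besides the shell and the picture viewer there is one more tool, called as a command line: name --pt "numbers of a row" for each row, then --argument value for the rest. apply_moves: Moves the arm, as the interface text tells. Its arguments: {"type":"object","properties":{"increments":{"type":"array","items":{"type":"array","items":{"type":"number"}}},"grip_force":{"type":"number"}},"required":["increments"]}

```bash
mkdir -p pics; cat > h.py <<'E'
import numpy as np, cv2
from station import bot, imaging
def snap(n,f):
    im=imaging.read_camera(n); cv2.imwrite('pics/'+f,im[:,:,::-1]); return im
E
python3 - <<'E'
from h import *
o=bot.get_obs(); print(o['t'],o['eef_pos'],o['tool_rot'],o['gripper_width'],bot.grasp_offset)
for n in ['scene','top','wrist']:
    snap(n,n+'0.png'); c=imaging.get_calibration(n); print(n,np.round(c['K'],1).tolist(),np.round(c['extrinsics'],4).tolist())
E
```

```text
0.0 [ 0.21779016 -0.63828152  0.23032514] [-4.79961923e-04  8.13312237e-01 -5.81826753e-01 -7.77169578e-04] 0.9994188256992221 0.0187
scene [[537.2, 0.0, 320.2], [0.0, 537.2, 245.4], [0.0, 0.0, 1.0]] [[-0.4497, 0.7364, -0.5055, 1.2417], [0.8932, 0.3699, -0.2557, 0.3337], [-0.0013, -0.5665, -0.8241, 1.2056], [0.0, 0.0, 0.0, 1.0]]
top [[595.7, 0.0, 317.5], [0.0, 595.7, 239.7], [0.0, 0.0, 1.0]] [[0.0215, -0.994, 0.1076, 0.35], [-0.9998, -0.0211, 0.0043, -0.0226], [-0.002, -0.1077, -0.9942, 1.8736], [0.0, 0.0, 0.0, 1.0]]
wrist [[354.1, 0.0, 322.7], [0.0, 354.1, 241.1], [0.0, 0.0, 1.0]] [[0.3222, -0.909, -0.2644, 0.2843], [-0.9467, -0.3102, -0.0871, -0.614], [-0.0028, 0.2784, -0.9605, 0.3726], [0.0, 0.0, 0.0, 1.0]]
```

View pics/scene0.png

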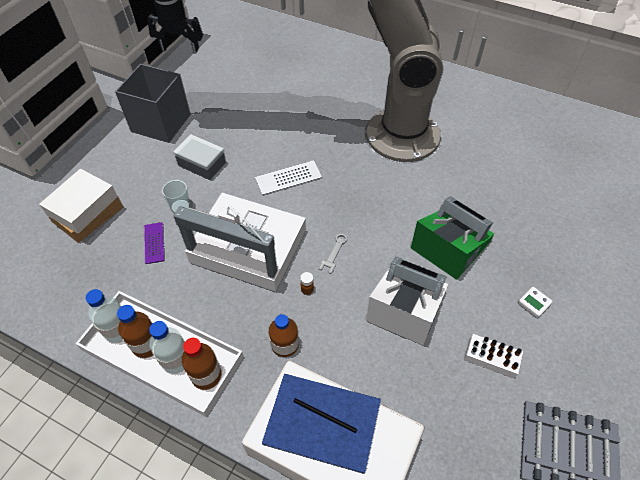

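View pics/top0.png

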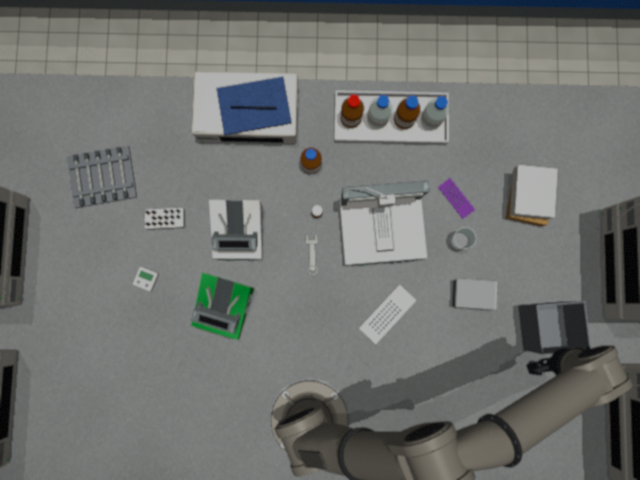

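View pics/wrist0.png

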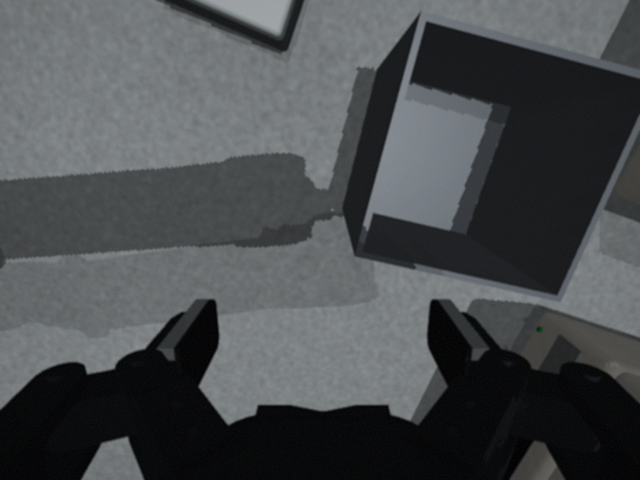

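Candidates: the plate in the spotter nest is at top px (383,228). A larger whitish plate lies on the bench at (387,313), and a purple one at (457,197). I take the one in the nest, since it is the smaller of the two aluminium/white ones and isn't purple. For the reader, I take the white console at (236,230) and leave the green look-alike at (222,305). I'll confirm both in enlarged crops.

```bash
python3 - <<'E'
import cv2,numpy as np
t=cv2.imread('pics/top0.png'); s=cv2.imread('pics/scene0.png')
a=cv2.resize(t[170:350,330:480],None,fx=5,fy=5,interpolation=cv2.INTER_CUBIC)[:600]
a=cv2.resize(t[175:275,330:435],None,fx=5.7,fy=5.7,interpolation=cv2.INTER_CUBIC)
cv2.imwrite('pics/c_spot.png',a)
cv2.imwrite('pics/c_read.png',cv2.resize(t[190:265,195:280],None,fx=8,fy=8,interpolation=cv2.INTER_CUBIC)[:600])
cv2.imwrite('pics/c_spot_s.png',cv2.resize(s[180:290,165:310],None,fx=5,fy=5,interpolation=cv2.INTER_CUBIC))
cv2.imwrite('pics/c_read_s.png',cv2.resize(s[240:345,360:460],None,fx=5.5,fy=5.5,interpolation=cv2.INTER_CUBIC))
E
```

```text
(no output)
```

View pics/c_spot.png

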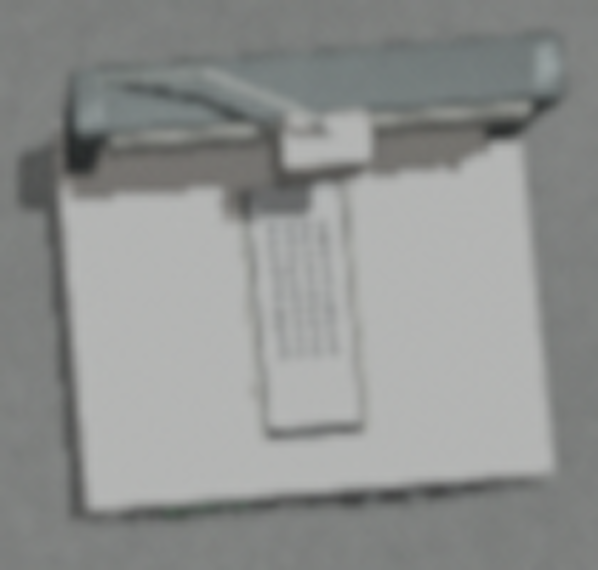

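View pics/c_read.png

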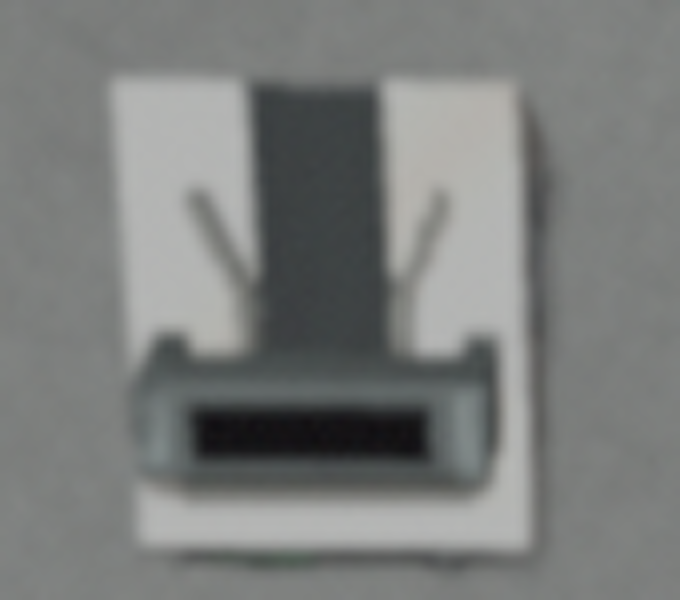

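View pics/c_spot_s.png

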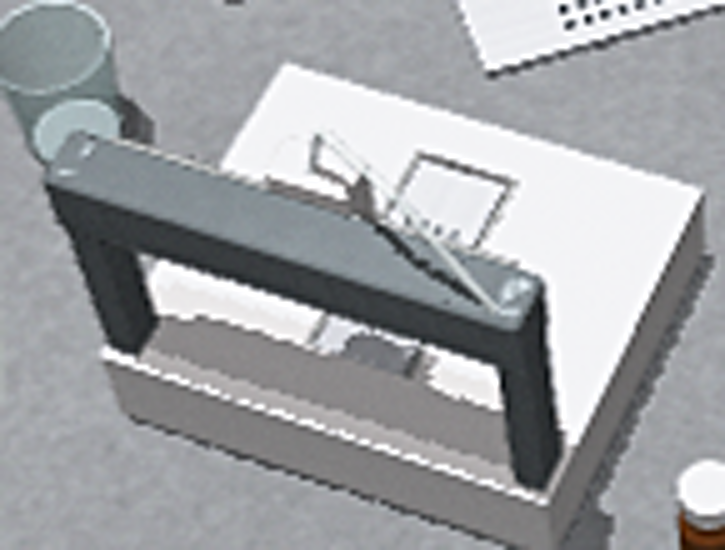

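View pics/c_read_s.png

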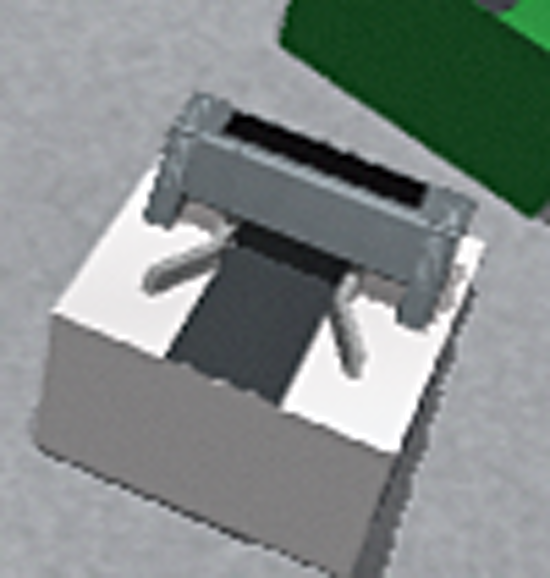

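```bash
cat >> h.py <<'E'
def ray(cal,uv,z):
    K=np.array(cal['K']);T=np.array(cal['extrinsics'])
    d=T[:3,:3]@np.linalg.solve(K,[uv[0],uv[1],1.]); p=T[:3,3]; return p+d*(z-p[2])/d[2]
E
python3 - <<'E'
from h import *
c=imaging.get_calibration('top'); cs=imaging.get_calibration('scene')
f=lambda p,s,o:((p[0]+.5)/s-.5+o[0],(p[1]+.5)/s-.5+o[1])
print('spotter top')
for n,p in dict(FL=(90,512),FR=(553,470),nFL=(268,432),nFR=(362,426),nBL=(245,190),nBR=(347,183)).items():
    print(n,np.round(ray(c,f(p,5.7,(330,175)),.06)*1000,1))
print('spotter scene')
for n,p in dict(FL=(288,64),FR=(705,190),nFL=(420,155),nFR=(517,183),BR=(550,500),BL=(103,352)).items():
    print(n,np.round(ray(cs,f(p,5,(165,180)),.06)*1000,1))
print('reader top')
for n,p,z in [('UL',(110,78),.127),('UR',(520,80),.127),('cUL',(250,86),.127),('cUR',(380,86),.127),('LL',(138,548),.048),('LR',(533,552),.048)]:
    print(n,np.round(ray(c,f(p,8,(195,190)),z)*1000,1))
print('reader scene')
for n,p,z in [('UL',(52,315),.127),('UR',(400,452),.127),('cL',(165,355),.127),('cR',(282,407),.127)]:
    print(n,np.round(ray(cs,f(p,5.5,(360,240)),z)*1000,1))
E
```

```text
spotter top
FL [ 472.4 -101.5   60. ]
FR [ 500.2 -348.9   60. ]
nFL [ 517.4 -196.2   60. ]
nFR [ 521.7 -246.5   60. ]
nBL [ 648.4 -182.3   60. ]
nBR [ 653.4 -237.4   60. ]
spotter scene
FL [ 501.6 -345.3   60. ]
FR [475.7 -97.6  60. ]
nFL [ 523.9 -246.6   60. ]
nFR [ 516.9 -190.1   60. ]
BR [681.7 -76.6  60. ]
BL [ 707.8 -325.8   60. ]
reader top
UL [652.9 311.9 127. ]
UR [655.4 159.5 127. ]
cUL [651.  259.7 127. ]
cUR [652.  211.4 127. ]
LL [484.  308.7  48. ]
LR [485.7 156.9  48. ]
reader scene
UL [657.5 162.9 127. ]
UR [652.1 313.7 127. ]
cL [653.8 212.1 127. ]
cR [654.5 263.8 127. ]
```

The crops confirm both choices: the plate flush in the nest of the white spotter, and the white reader with its flared rails. Next I'll write a planner that prints the rows in tool axes.

```bash
cat >> h.py <<'E'
from scipy.spatial.transform import Rotation as Rn, Slerp
def cur():
    o=bot.get_obs(); q=o['tool_rot']; return np.array(o['eef_pos']),Rn.from_quat([q[1],q[2],q[3],q[0]]),o
SP=np.array([.590,-.212,0]); SY=np.radians(6.4)
RD=np.array([.5175,.2345,.048]); RY=np.radians(1.0)
def toolR(yaw,tilt):  # y along forward(up-slope), z down square to plate tipped by tilt
    R=Rn.from_euler('z',yaw)*Rn.from_euler('y',-tilt)   # plate frame
    return R*Rn.from_matrix(np.array([[0,1,0],[1,0,0],[0,0,-1.]]).T)
def sp(x,y,z): return SP+Rn.from_euler('z',SY).apply(np.array([x,y,z])/1000)
def bed(x,y,z): return RD+(Rn.from_euler('z',RY)*Rn.from_euler('y',-np.pi/6)).apply(np.array([x,y,z])/1000)
def plan(P,R,n,longway=False):
    p,r,o=cur(); rv=(r.inv()*R).as_rotvec()
    if longway: a=np.linalg.norm(rv); rv=rv*(a-2*np.pi)/a
    print('turn',np.round(np.degrees(rv),1),'dist',np.round((P-p)*1000,1),'local',np.round(r.inv().apply(P-p)*1000,1))
    for k in range(n):
        rk=r*Rn.from_rotvec(rv*k/n); print(np.round(list(rk.inv().apply((P-p)/n)*1000)+list(np.degrees(rv/n)),1).tolist())
def st():
    p,r,o=cur(); m=r.as_matrix(); print('t',round(o['t'],2),'p',np.round(p*1000,1),'y',np.round(m[:,1],3),'z',np.round(m[:,2],3),'q',np.round(o['q'],2),'F',np.round(o['contact_force'],1),'w',round(o['gripper_width'],3))
    return p,r
E
python3 - <<'E'
from h import *
st(); plan(np.array([.50,-.225,.27]),toolR(SY,0),16)
E
```

```text
t 0.15 p [ 217.8 -638.4  230.5] y [-0.946 -0.323  0.   ] z [-0.001  0.001 -1.   ] q [ 1.13  0.48  0.02  1.56 -0.01  1.11 -0.08] F [-0.4 -0.5 -0. ] w 0.997
turn [-1.000e-01  0.000e+00 -1.676e+02] dist [282.2 413.4  39.5] local [-300.2 -400.5  -39.1]
[-18.8, -25.0, -2.4, -0.0, 0.0, -10.5]
[-13.9, -28.0, -2.4, -0.0, 0.0, -10.5]
[-8.6, -30.1, -2.4, -0.0, 0.0, -10.5]
[-3.0, -31.1, -2.5, -0.0, 0.0, -10.5]
[2.7, -31.2, -2.5, -0.0, 0.0, -10.5]
[8.4, -30.1, -2.5, -0.0, 0.0, -10.5]
[13.7, -28.1, -2.5, -0.0, 0.0, -10.5]
[18.6, -25.2, -2.5, -0.0, 0.0, -10.5]
[22.9, -21.4, -2.5, -0.0, 0.0, -10.5]
[26.4, -16.9, -2.5, -0.0, 0.0, -10.5]
[29.0, -11.8, -2.5, -0.0, 0.0, -10.5]
[30.6, -6.3, -2.5, -0.0, 0.0, -10.5]
[31.3, -0.6, -2.5, -0.0, 0.0, -10.5]
[30.9, 5.1, -2.5, -0.0, 0.0, -10.5]
[29.4, 10.6, -2.5, -0.0, 0.0, -10.5]
[27.0, 15.8, -2.5, -0.0, 0.0, -10.5]
```

apply_moves --pt "-18.8 -25 -2.4 0 0 -10.5 1" --pt "-13.9 -28 -2.4 0 0 -10.5 1" --pt "-8.6 -30 -2.4 0 0 -10.5 1" --pt "-3 -31 -2.5 0 0 -10.5 1" --pt "2.7 -31 -2.5 0 0 -10.5 1" --pt "8.4 -30 -2.5 0 0 -10.5 1" --pt "13.7 -28 -2.5 0 0 -10.5 1" --pt "18.6 -25 -2.5 0 0 -10.5 1"

```text
t: 1.15
eef_pos: [0.3553, -0.4245, 0.2478]
tool_rot: [-0.002, 0.992, 0.127, -0.002]
contact_force: [0.4, -0.9, 0.1]
gripper_width: -0.0
```

```bash
python3 - <<'E'
from h import *
st(); plan(np.array([.50,-.225,.27]),toolR(SY,0),8)
E
```

```text
t 1.15 p [ 355.3 -424.5  247.8] y [ 0.253 -0.968 -0.005] z [-0.005  0.004 -1.   ] q [ 1.06  0.29 -0.36  1.81  0.12  1.07  0.91] F [ 0.4 -0.9  0.1] w -0.0
turn [ -0.4  -0.  -81.8] dist [144.7 199.5  22.2] local [ 190.3 -156.6  -22.2]
[23.8, -19.6, -2.8, -0.1, -0.0, -10.2]
[26.9, -15.0, -2.8, -0.1, -0.0, -10.2]
[29.1, -10.0, -2.8, -0.1, -0.0, -10.2]
[30.4, -4.7, -2.8, -0.1, -0.0, -10.2]
[30.8, 0.8, -2.8, -0.1, -0.0, -10.2]
[30.2, 6.2, -2.8, -0.1, -0.0, -10.2]
[28.6, 11.5, -2.8, -0.1, -0.0, -10.2]
[26.1, 16.4, -2.8, -0.1, -0.0, -10.2]
```

apply_moves --pt "23.8 -19.6 -2.8 0 0 -10.2 1" --pt "26.9 -15 -2.8 0 0 -10.2 1" --pt "29.1 -10 -2.8 0 0 -10.2 1" --pt "30.4 -4.7 -2.8 0 0 -10.2 1" --pt "30.8 0.8 -2.8 0 0 -10.2 1" --pt "30.2 6.2 -2.8 0 0 -10.2 1" --pt "28.6 11.5 -2.8 0 0 -10.2 1" --pt "26 16.4 -2.8 0 0 -10.2 1"

```text
t: 2.15
eef_pos: [0.4983, -0.2151, 0.2694]
tool_rot: [-0.005, 0.65, 0.76, -0.001]
contact_force: [-0.3, 0.1, -0.4]
gripper_width: -0.002
```

```bash
python3 - <<'E'
from h import *
st(); c=imaging.get_calibration('wrist'); im=snap('wrist','w1.png'); np.save('w1.npy',np.array(c['extrinsics']))
plan(sp(-50,0,90),toolR(SY,0),8)
E
```

```text
t 2.15 p [ 498.3 -215.1  269.4] y [ 0.988  0.155 -0.008] z [-0.009  0.005 -1.   ] q [ 0.89  0.31 -0.73  1.78  0.22  1.14  1.82] F [-0.3  0.1 -0.4] w -0.002
turn [-0.3 -0.4  3.3] dist [  39.5   -7.2 -180.2] local [-15.2  38.5 179.9]
[-1.9, 4.8, 22.5, -0.0, -0.1, 0.4]
[-1.8, 4.8, 22.5, -0.0, -0.1, 0.4]
[-1.8, 4.8, 22.5, -0.0, -0.1, 0.4]
[-1.7, 4.8, 22.5, -0.0, -0.1, 0.4]
[-1.7, 4.8, 22.5, -0.0, -0.1, 0.4]
[-1.6, 4.8, 22.5, -0.0, -0.1, 0.4]
[-1.6, 4.8, 22.5, -0.0, -0.1, 0.4]
[-1.5, 4.8, 22.5, -0.0, -0.1, 0.4]
```

View pics/w1.png

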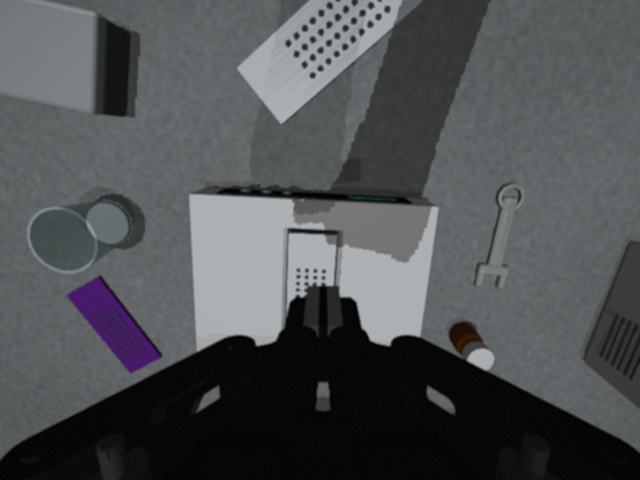

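The wrist view shows the deck front corners at (190,195) and (438,207), and the nest front at about (287..338, 230). I'll measure the nest from an enlargement.

```bash
python3 - <<'E'
import cv2
t=cv2.imread('pics/w1.png')[180:310,180:340]
cv2.imwrite('pics/w1c.png',cv2.resize(t,None,fx=4.6,fy=4.6,interpolation=cv2.INTER_CUBIC))
E
```

```text
(no output)
```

View pics/w1c.png

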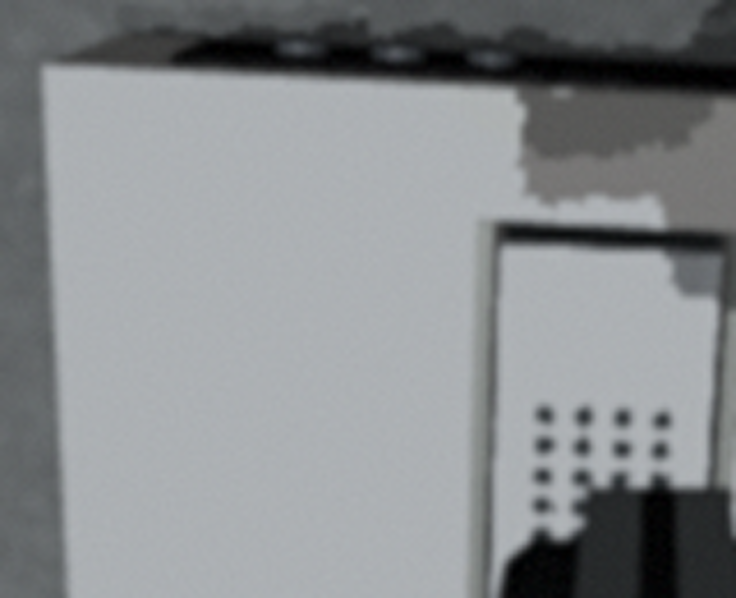

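```bash
python3 - <<'E'
from h import *
c={'K':imaging.get_calibration('wrist')['K'],'extrinsics':np.load('w1.npy')}
for n,p in dict(FL=(44,66),nFL=(482,224),nFR=(727,236),pFL=(502,243),pFR=(717,250),pL2=(493,560),pR2=(712,480)).items():
    P=ray(c,((p[0]+.5)/4.6-.5+180,(p[1]+.5)/4.6-.5+180),.06); print(n,np.round(P*1000,1), np.round(Rn.from_euler('z',-SY).apply(P-SP)*1000,1))
P=ray(c,(438,207),.06); print('FR',np.round(Rn.from_euler('z',-SY).apply(P-SP)*1000,1))
E
```

```text
FL [ 498.7 -345.6   60. ] [-105.6 -122.6   60. ]
nFL [ 519.  -247.8   60. ] [-74.5 -27.7  60. ]
nFR [ 513.4 -193.6   60. ] [-74.1  26.8  60. ]
pFL [ 522.7 -242.9   60. ] [-70.4 -23.2  60. ]
pFR [ 516.9 -195.3   60. ] [-70.8  24.8  60. ]
pL2 [ 599.3 -235.    60. ] [  6.7 -23.9  60. ]
pR2 [ 571.5 -187.4   60. ] [-15.6  26.6  60. ]
FR [-103.1  126.5   60. ]
```

```bash
sed -i 's/^SP=.*/SP=np.array([.5885,-.2112,0]); SY=np.radians(6.3)/' h.py; python3 - <<'E'
from h import *
plan(sp(-50,0.5,68),toolR(SY,0),8)
E
```

```text
turn [-0.3 -0.4  3.4] dist [  37.9   -5.8 -202.2] local [-13.7  37.3 201.9]
[-1.7, 4.7, 25.2, -0.0, -0.1, 0.4]
[-1.7, 4.7, 25.2, -0.0, -0.1, 0.4]
[-1.6, 4.7, 25.3, -0.0, -0.1, 0.4]
[-1.5, 4.7, 25.3, -0.0, -0.1, 0.4]
[-1.5, 4.6, 25.3, -0.0, -0.1, 0.4]
[-1.4, 4.6, 25.3, -0.0, -0.1, 0.4]
[-1.4, 4.6, 25.3, -0.0, -0.1, 0.4]
[-1.3, 4.6, 25.3, -0.0, -0.1, 0.4]
```

apply_moves --pt "-1.7 4.7 26 0 -0.1 0.5 1" --pt "-1.7 4.7 26 0 -0.1 0.5 1" --pt "-1.6 4.7 26 0 0 0.5 1" --pt "-1.5 4.7 26 0 0 0.5 1" --pt "-1.5 4.7 26 0 -0.1 0.5 1" --pt "-1.4 4.7 26 0 0 0.5 1" --pt "-1.4 4.7 26 0 0 0.4 1" --pt "-1 4 18 0 0 0.2 1"

```text
t: 3.2
eef_pos: [0.5395, -0.2169, 0.0642]
tool_rot: [-0.002, 0.671, 0.742, -0.001]
contact_force: [0.3, -0.2, 1.1]
gripper_width: -0.005
```

```bash
python3 - <<'E'
from h import *
st(); im=snap('wrist','w2.png'); im=snap('scene','s2.png'); plan(sp(-50,0.5,68),toolR(SY,0),1)
E
```

```text
t 3.2 p [ 539.5 -216.9   64.2] y [ 0.995  0.101 -0.004] z [-0.004  0.    -1.   ] q [ 0.72  0.61 -0.59  1.88  0.46  0.8   1.55] F [ 0.3 -0.2  1.1] w -0.005
turn [-0.3 -0.1 -0.5] dist [-0.1  0.3  4.4] local [ 0.4 -0.1 -4.4]
[0.4, -0.1, -4.4, -0.3, -0.1, -0.5]
```

View pics/w2.png

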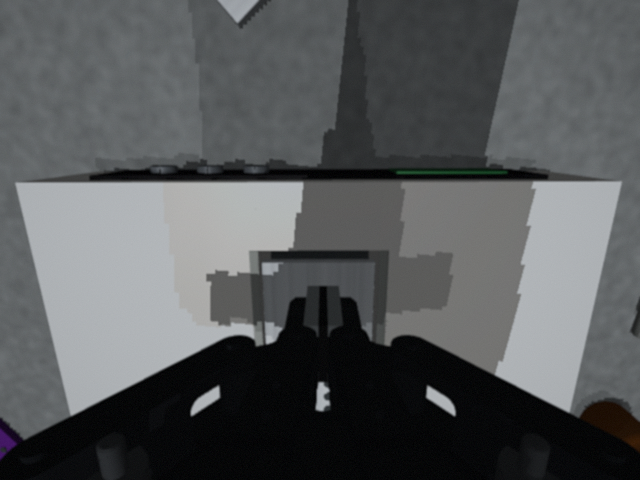

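The fingers are centred over the nest's front end: the tips are at (323,290) and the nest front is at row 252. Now I press.

apply_moves --pt "0 0 2 0 0 -0.2 1" --pt "0 0 2 0 0 -0.2 1" --pt "0 0 2 0 0 0 1" --pt "0 0 2 0 0 0 1" --pt "0 0 2 0 0 0 1" --pt "0 0 2 0 0 0 1" --pt "0 0 2 0 0 0 1" --pt "0 0 2 0 0 0 1"

```text
t: 4.3
eef_pos: [0.5404, -0.2173, 0.0498]
tool_rot: [-0.0, 0.668, 0.744, -0.001]
contact_force: [0.3, 0.4, -0.5]
gripper_width: -0.005
```

```bash
python3 - <<'E'
from h import *
st(); im=snap('wrist','w3.png')
E
```

```text
t 4.3 p [ 540.4 -217.3   49.8] y [ 0.994  0.108 -0.001] z [-0.001 -0.001 -1.   ] q [ 0.71  0.63 -0.58  1.88  0.48  0.77  1.55] F [ 0.3  0.4 -0.5] w -0.005
```

View pics/w3.png

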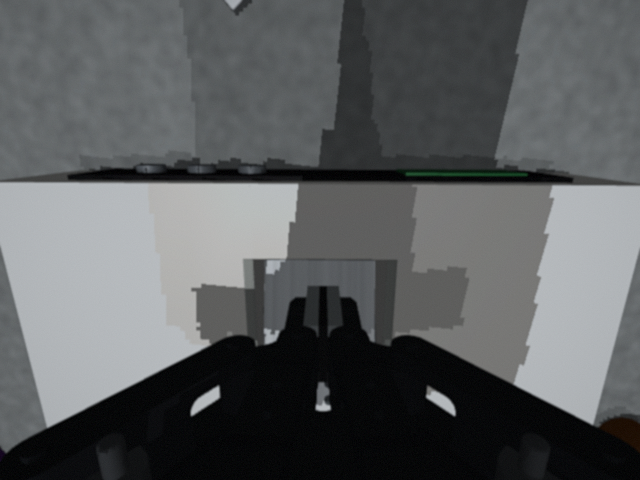

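Tipping: the plate's front has dropped. I continue until resistance is felt.

apply_moves --pt "0 0 1.5 0 0 0 1" --pt "0 0 1.5 0 0 0 1" --pt "0 0 1.5 0 0 0 1" --pt "0 0 1.5 0 0 0 1" --pt "0 0 1 0 0 0 1" --pt "0 0 1 0 0 0 1" --pt "0 0 0 0 0 0 1" --pt "0 0 0 0 0 0 1"

```text
t: 5.35
eef_pos: [0.5402, -0.2172, 0.0414]
tool_rot: [-0.0, 0.668, 0.744, -0.001]
contact_force: [-0.2, 0.9, 2.2]
gripper_width: -0.002
```

```bash
python3 - <<'E'
from h import *
st(); 
E
```

```text
t 5.35 p [ 540.2 -217.2   41.4] y [ 0.994  0.108 -0.002] z [-0.002 -0.001 -1.   ] q [ 0.71  0.64 -0.57  1.89  0.49  0.76  1.54] F [-0.2  0.9  2.2] w -0.002
```

apply_moves --pt "0 0 1 0 0 0 1" --pt "0 0 1 0 0 0 1" --pt "0 0 0.5 0 0 0 1" --pt "0 0 0 0 0 0 1" --pt "0 0 0 0 0 0 1" --pt "0 0 0 0 0 0 1" --pt "0 0 0 0 0 0 1" --pt "0 0 0 0 0 0 1"

```text
t: 6.35
eef_pos: [0.5403, -0.2172, 0.0413]
tool_rot: [0.0, 0.668, 0.744, -0.002]
contact_force: [-1.3, -0.3, 2.1]
gripper_width: -0.0
```

```bash
python3 - <<'E'
from h import *
st(); im=snap('wrist','w4.png'); im=snap('scene','s4.png')
cv2.imwrite('pics/s4c.png',cv2.resize(im[150:310,160:340,::-1],None,fx=3.6,fy=3.6,interpolation=cv2.INTER_CUBIC))
E
```

```text
t 6.35 p [ 540.3 -217.2   41.3] y [ 0.994  0.108 -0.003] z [-0.002 -0.003 -1.   ] q [ 0.7   0.64 -0.57  1.89  0.49  0.76  1.54] F [-1.3 -0.3  2.1] w -0.0
```

View pics/s4c.png

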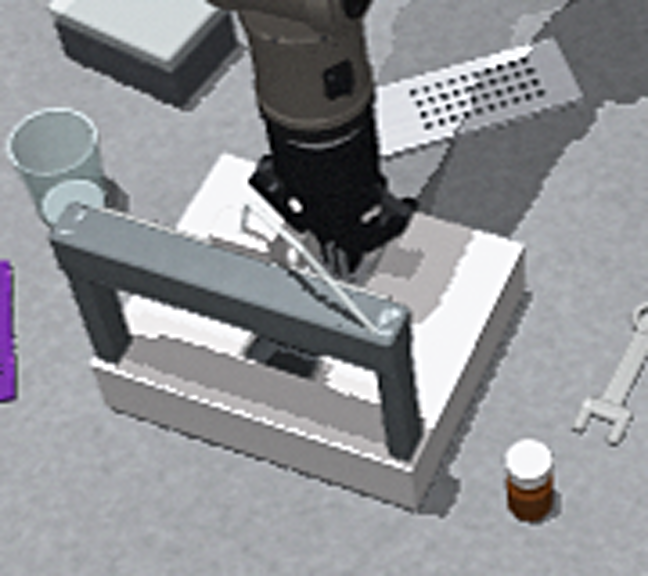

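View pics/w4.png

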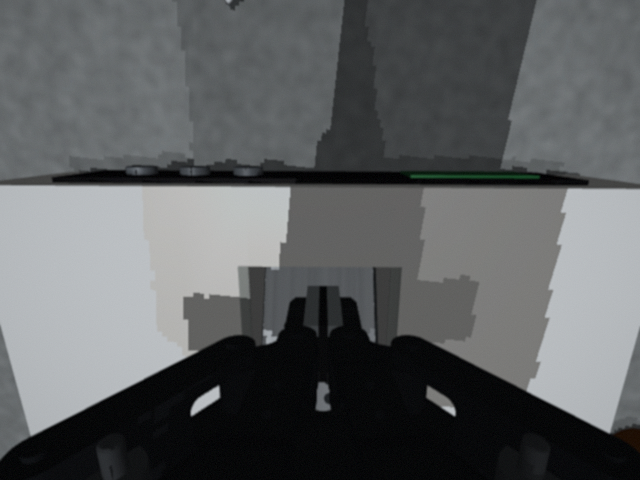

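Position is stuck at 41.3 mm although 2.5 mm more was commanded, which matches the computed contact height, so the plate is on the ramp. I release slowly.

apply_moves --pt "0 0 -0.4 0 0 0 1" --pt "0 0 -0.4 0 0 0 1" --pt "0 0 -0.4 0 0 0 1" --pt "0 0 -0.4 0 0 0 1" --pt "0 0 -0.4 0 0 0 1" --pt "0 0 -0.4 0 0 0 1" --pt "0 0 -0.5 0 0 0 1" --pt "0 0 -0.5 0 0 0 1"

```text
t: 7.45
eef_pos: [0.5404, -0.2173, 0.0443]
tool_rot: [0.0, 0.668, 0.744, -0.002]
contact_force: [0.1, -0.1, 0.3]
gripper_width: 0.004
```

```bash
python3 - <<'E'
from h import *
st(); im=snap('wrist','w5.png')
E
```

```text
t 7.45 p [ 540.4 -217.3   44.3] y [ 0.994  0.108 -0.002] z [-0.002 -0.002 -1.   ] q [ 0.71  0.64 -0.57  1.89  0.49  0.76  1.54] F [ 0.1 -0.1  0.3] w 0.004
```

View pics/w5.png

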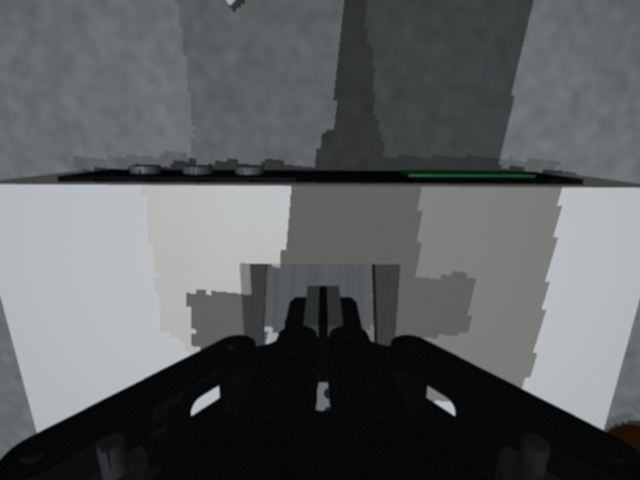

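apply_moves --pt "0 0 -0.7 0 0 0 1" --pt "0 0 -0.8 0 0 0 1" --pt "0 0 -1 0 0 0 1" --pt "0 0 -1.5 0 0 0 1" --pt "0 0 -2 0 0 0 1" --pt "0 0 -4 0 0 0 1" --pt "0 -6 -20 0 0 0 1" --pt "0 -6 -30 0 0 0 -1"

```text
t: 8.5
eef_pos: [0.527, -0.2178, 0.1059]
tool_rot: [-0.002, 0.667, 0.745, -0.002]
contact_force: [1.1, -0.4, 0.4]
gripper_width: 0.203
```

```bash
python3 - <<'E'
from h import *
st(); im=snap('wrist','w6.png')
E
```

```text
t 8.5 p [ 527.  -217.8  105.9] y [ 0.994  0.109 -0.005] z [-0.005 -0.001 -1.   ] q [ 0.77  0.54 -0.63  1.88  0.41  0.86  1.61] F [ 1.1 -0.4  0.4] w 0.203
```

View pics/w6.png

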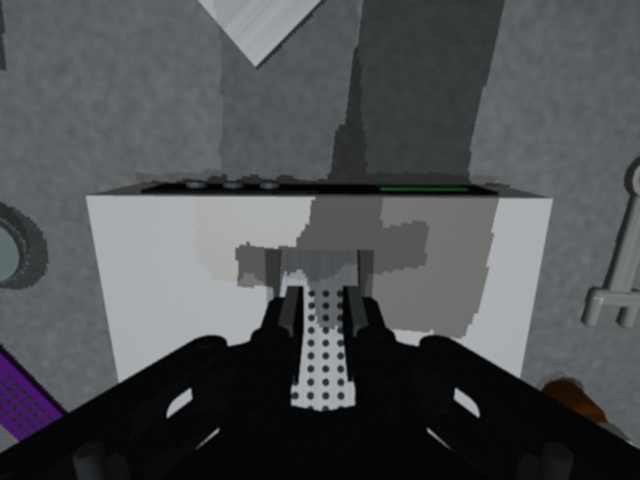

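The plate now stands tipped: its spotted face runs down to its raised end at about (322,408), widening towards the camera. Next I turn the tool square to the plate and stand off.

```bash
cat >> h.py <<'E'
def grip_pose(s,h,y=0.5): # TCP at distance s past edge along tipped plate, h above plate mid (neg = beyond)
    c,sn=np.cos(np.pi/6),.5; hh=2.5+h
    return sp(-4+s*c-hh*sn,y,55+s*sn+hh*c), toolR(SY,np.pi/6)
E
python3 - <<'E'
from h import *
st(); plan(*grip_pose(40,60),8)
E
```

```text
t 8.55 p [ 528.7 -218.5  110.1] y [ 0.994  0.109 -0.001] z [-0.    -0.003 -1.   ] q [ 0.77  0.53 -0.63  1.88  0.41  0.86  1.61] F [ 0.2 -0.6  2.7] w 0.289
turn [-30.    0.2  -0. ] dist [59.2  7.8 19.1] local [  1.2  59.6 -19.1]
[0.2, 7.5, -2.4, -3.8, 0.0, -0.0]
[0.2, 7.6, -1.9, -3.8, 0.0, -0.0]
[0.2, 7.7, -1.4, -3.8, 0.0, -0.0]
[0.2, 7.8, -0.9, -3.8, 0.0, -0.0]
[0.2, 7.8, -0.4, -3.8, 0.0, -0.0]
[0.2, 7.8, 0.1, -3.8, 0.0, -0.0]
[0.2, 7.8, 0.7, -3.8, 0.0, -0.0]
[0.2, 7.7, 1.2, -3.8, 0.0, -0.0]
```

apply_moves --pt "0.2 5 -8 -3.8 0 0 -1" --pt "0.2 7.6 -4 -3.8 0 0 -1" --pt "0.2 7.7 -1.4 -3.8 0 0 -1" --pt "0.2 7.8 -0.9 -3.8 0 0 -1" --pt "0.2 7.8 0 -3.8 0 0 -1" --pt "0.2 7.8 1 -3.8 0 0 -1" --pt "0.2 7.8 2 -3.8 0 0 -1" --pt "0.2 7.8 3 -3.8 0 0 -1"

```text
t: 9.55
eef_pos: [0.5899, -0.2125, 0.1474]
tool_rot: [0.189, 0.641, 0.717, 0.199]
contact_force: [0.4, 1.1, 0.4]
gripper_width: 0.997
```

```bash
python3 - <<'E'
from h import *
st(); c=imaging.get_calibration('wrist'); np.save('w7.npy',np.array(c['extrinsics'])); im=snap('wrist','w7.png'); im=snap('scene','s7.png')
cv2.imwrite('pics/s7c.png',cv2.resize(im[150:310,160:340,::-1],None,fx=3.6,fy=3.6,interpolation=cv2.INTER_CUBIC))
plan(*grip_pose(40,30),4)
E
```

```text
t 9.55 p [ 589.9 -212.5  147.4] y [0.844 0.101 0.527] z [ 0.526  0.043 -0.85 ] q [ 1.    0.44 -0.77  2.1   0.36  0.21  1.72] F [0.4 1.1 0.4] w 0.997
turn [1.6 0.8 0.3] dist [ 14.2   3.5 -43. ] local [  2.6 -10.2  44.2]
[0.7, -2.6, 11.0, 0.4, 0.2, 0.1]
[0.6, -2.5, 11.1, 0.4, 0.2, 0.1]
[0.6, -2.4, 11.1, 0.4, 0.2, 0.1]
[0.5, -2.3, 11.1, 0.4, 0.2, 0.1]
```

View pics/w7.png

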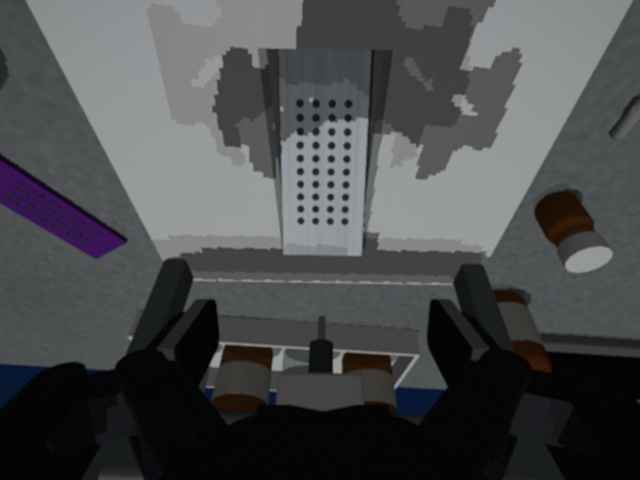

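View pics/s7c.png

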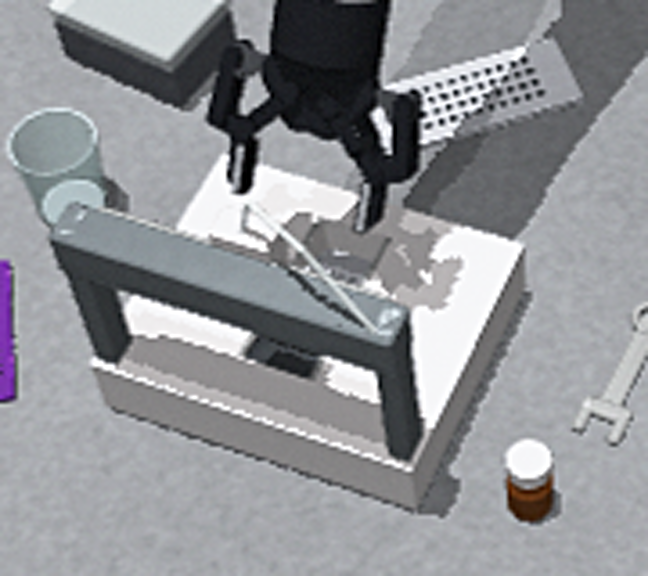

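```bash
cat >> h.py <<'E'
def tip_ray(cal,uv,SPm=None):
    K=np.array(cal['K']);T=np.array(cal['extrinsics'])
    d=T[:3,:3]@np.linalg.solve(K,[uv[0],uv[1],1.]); p=T[:3,3]
    B=Rn.from_euler('z',SY)*Rn.from_euler('y',-np.pi/6); o=sp(-4,0,55)
    d=B.inv().apply(d); p=B.inv().apply(p-o); k=(0.005-p[2])/d[2]; return (p+k*d)*1000
E
python3 - <<'E'
from h import *
c={'K':imaging.get_calibration('wrist')['K'],'extrinsics':np.load('w7.npy')}
im=cv2.imread('pics/w7.png'); cv2.imwrite('pics/w7c.png',cv2.resize(im[40:275,240:410],None,fx=2.5,fy=2.5,interpolation=cv2.INTER_CUBIC))
for uv in [(283,255),(363,256),(281,110),(367,110)]: print(uv,np.round(tip_ray(c,uv),1))
E
```

```text
(283, 255) [ 53.5 -26.    5. ]
(363, 256) [53.6 25.1  5. ]
(281, 110) [-33.5 -24.6   5. ]
(367, 110) [-33.7  23.8   5. ]
```

View pics/w7c.png

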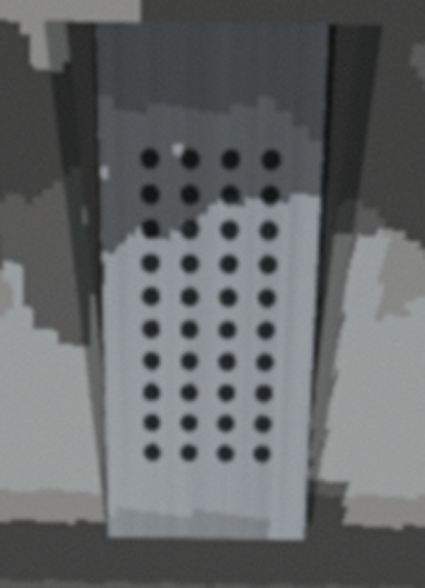

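The wrist crop shows the plate tipped, its raised end at crop row 537, lying 53 mm past the edge and centred to about 0.5 mm. I approach in two steps, watching q6.

```bash
python3 - <<'E'
from h import *
plan(*grip_pose(39,25,-0.4),8)
E
```

```text
turn [1.6 0.8 0.3] dist [ 15.9   2.8 -47.8] local [  1.8 -11.4  49.2]
[0.2, -1.4, 6.1, 0.2, 0.1, 0.0]
[0.2, -1.4, 6.1, 0.2, 0.1, 0.0]
[0.2, -1.4, 6.2, 0.2, 0.1, 0.0]
[0.2, -1.4, 6.2, 0.2, 0.1, 0.0]
[0.2, -1.3, 6.2, 0.2, 0.1, 0.0]
[0.2, -1.3, 6.2, 0.2, 0.1, 0.0]
[0.2, -1.3, 6.2, 0.2, 0.1, 0.0]
[0.1, -1.3, 6.2, 0.2, 0.1, 0.0]
```

apply_moves --pt "0.2 -1.4 6.2 0.2 0.1 0 -0.7" --pt "0.2 -1.4 6.2 0.2 0.1 0 -0.7" --pt "0.2 -1.4 6.2 0.2 0.1 0 -0.7" --pt "0.2 -1.4 6.2 0.2 0.1 0 -0.7" --pt "0.2 -1.4 6.2 0.2 0.1 0 -0.7" --pt "0.2 -1.4 6.2 0.2 0.1 0 -0.7" --pt "0.2 -1.4 6.2 0.2 0.1 0 -0.7" --pt "0.2 -1.4 6.2 0.2 0.1 0 -0.7"

```text
t: 10.65
eef_pos: [0.6061, -0.2096, 0.0959]
tool_rot: [0.173, 0.642, 0.722, 0.191]
contact_force: [-0.1, -0.7, -0.4]
gripper_width: 0.85
```

```bash
python3 - <<'E'
from h import *
st(); c=imaging.get_calibration('wrist'); im=snap('wrist','w8.png');  np.save('w8.npy',np.array(c['extrinsics']))
plan(*grip_pose(39,-5,-0.4),8)
E
```

```text
t 10.65 p [ 606.1 -209.6   95.9] y [0.862 0.103 0.497] z [ 0.494  0.053 -0.868] q [ 0.88  0.54 -0.66  2.07  0.54  0.17  1.54] F [-0.1 -0.7 -0.4] w 0.85
turn [-0.2  0.   0.4] dist [ 13.4   1.2 -22.9] local [-0.3  0.3 26.5]
[-0.0, 0.0, 3.3, -0.0, 0.0, 0.1]
[-0.0, 0.0, 3.3, -0.0, 0.0, 0.1]
[-0.0, 0.0, 3.3, -0.0, 0.0, 0.1]
[-0.0, 0.0, 3.3, -0.0, 0.0, 0.1]
[-0.0, 0.0, 3.3, -0.0, 0.0, 0.1]
[-0.0, 0.0, 3.3, -0.0, 0.0, 0.1]
[-0.0, 0.0, 3.3, -0.0, 0.0, 0.1]
[-0.0, 0.0, 3.3, -0.0, 0.0, 0.1]
```

View pics/w8.png

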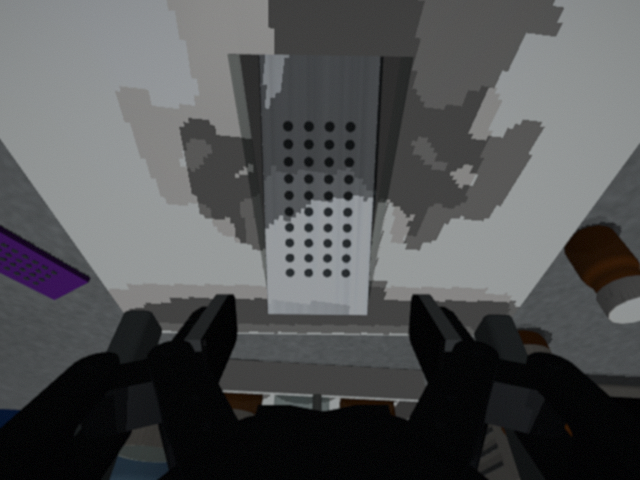

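```bash
python3 - <<'E'
from h import *
c={'K':imaging.get_calibration('wrist')['K'],'extrinsics':np.load('w8.npy')}
p,r,o=cur()
T=np.load('w8.npy'); print('cam in tool',np.round(r.inv().apply(T[:3,3]-p)*1000,1), np.round((r.inv()*Rn.from_matrix(T[:3,:3])).as_matrix(),3).tolist())
B=Rn.from_euler('z',SY)*Rn.from_euler('y',-np.pi/6); 
for uv in [(268,314),(368,314),(263,150),(376,150)]:
    q=tip_ray(c,uv); w=sp(-4,0,55)+B.apply(q/1000); print(uv,np.round(q,1),'tool',np.round(r.inv().apply(w-p)*1000,1))
E
```

```text
cam in tool [   1.8  -70.5 -142.7] [[1.0, -0.001, -0.0], [0.001, 0.961, 0.278], [-0.0, -0.278, 0.961]]
(268, 314) [ 53.4 -26.    5. ] tool [-25.9  14.5  19. ]
(368, 314) [53.1 24.6  5. ] tool [24.6 14.6 19. ]
(263, 150) [-26.9 -25.3   5. ] tool [-24.7 -65.8  19.3]
(376, 150) [-27.2  24.8   5. ] tool [ 25.4 -65.7  19.3]
```

apply_moves --pt "0 0 4 0 0 0 -0.7" --pt "-0.2 0 4 0 0 0.1 -0.7" --pt "-0.2 0 4 0 0 0.1 -0.7" --pt "-0.2 0 4 0 0 0.1 -0.7" --pt "0 0 3 0 0 0 -0.7" --pt "0 0 3 0 0 0 -0.7" --pt "0 0 2 0 0 0 -0.7" --pt "0 0 1 0 0 0 -0.7"

```text
t: 11.7
eef_pos: [0.6189, -0.2088, 0.0718]
tool_rot: [0.171, 0.644, 0.72, 0.191]
contact_force: [0.3, -0.0, -0.3]
gripper_width: 0.851
```

```bash
python3 - <<'E'
from h import *
st(); im=snap('wrist','w9.png'); im=snap('scene','s9.png')
cv2.imwrite('pics/s9c.png',cv2.resize(im[150:310,160:340,::-1],None,fx=3.6,fy=3.6,interpolation=cv2.INTER_CUBIC))
plan(*grip_pose(39,-5,-0.4),1)
E
```

```text
t 11.7 p [ 618.9 -208.8   71.8] y [0.863 0.097 0.496] z [ 0.493  0.054 -0.868] q [ 0.88  0.6  -0.68  2.06  0.85  0.17  1.25] F [ 0.3 -0.  -0.3] w 0.851
turn [-0.3  0.   0.1] dist [0.5 0.6 0.4] local [ 0.6  0.7 -0.1]
[0.6, 0.7, -0.1, -0.3, 0.0, 0.1]
```

View pics/w9.png

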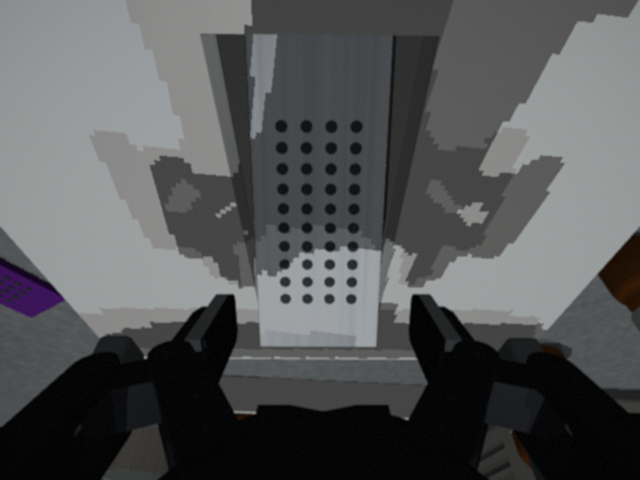

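View pics/s9c.png

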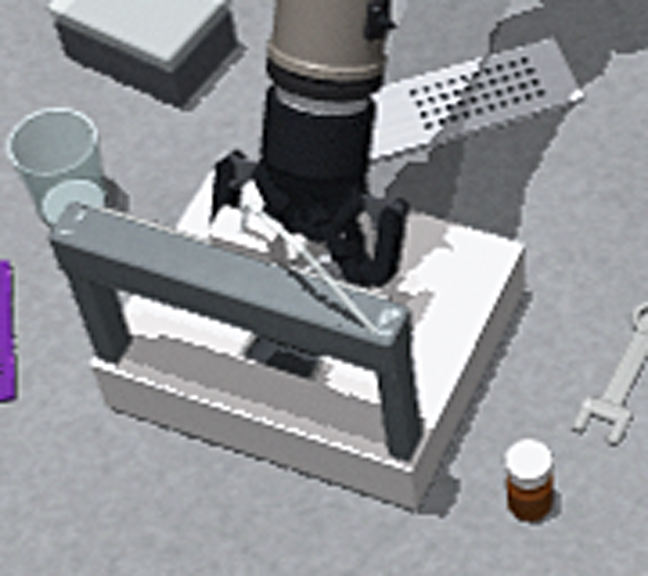

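The plate mid is at column 319 and the finger mid at 323.5, so the tool is about 1.7 mm off. I shift it and then close.

apply_moves --pt "-0.9 0.3 0 0 0 0 -0.7" --pt "-0.8 0.3 0 0 0 0 -0.6" --pt "0 0 0 0 0 0 -0.4" --pt "0 0 0 0 0 0 -0.3" --pt "0 0 0 0 0 0 -0.2" --pt "0 0 0 0 0 0 0" --pt "0 0 0 0 0 0 0.4" --pt "0 0 0 0 0 0 0.4" --grip_force 40

```text
t: 12.8
eef_pos: [0.6197, -0.2107, 0.0728]
tool_rot: [0.172, 0.644, 0.72, 0.191]
contact_force: [-0.9, -0.7, 1.7]
gripper_width: 0.567
```

```bash
python3 - <<'E'
from h import *
p,r=st(); im=snap('wrist','w10.png'); im=snap('scene','s10.png')
print('up 5mm local',np.round(r.inv().apply([0,0,5]),2))
E
```

```text
t 12.8 p [ 619.7 -210.7   72.8] y [0.863 0.097 0.497] z [ 0.494  0.054 -0.868] q [ 0.89  0.61 -0.69  2.05  0.85  0.18  1.26] F [-0.9 -0.7  1.7] w 0.567
up 5mm local [-0.01  2.48 -4.34]
```

View pics/w10.png

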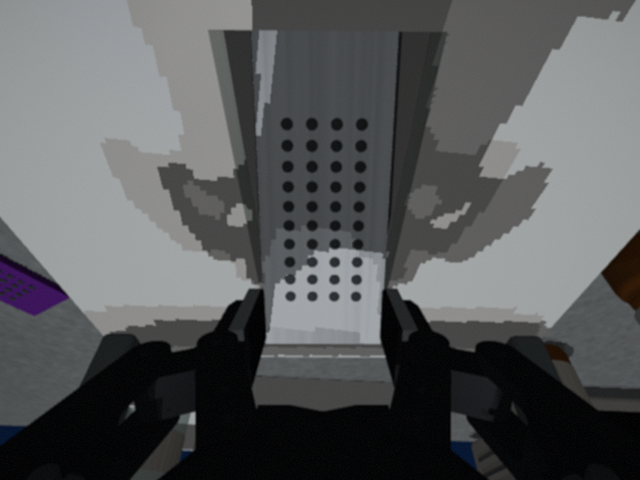

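The fingers stopped at 0.567 (about 50 mm) on the plate's long sides. I lift straight up.

apply_moves --pt "0 0.7 -1.3 0 0 0 0.4" --pt "0 1 -1.7 0 0 0 0.4" --pt "0 1.5 -2.6 0 0 0 0.4" --pt "0 1.5 -2.6 0 0 0 0.4" --pt "0 1.5 -2.6 0 0 0 0.4" --pt "0 1.5 -2.6 0 0 0 0.4" --pt "0 1.5 -2.6 0 0 0 0.4" --pt "0 1.5 -2.6 0 0 0 0.4"

```text
t: 13.9
eef_pos: [0.6191, -0.2107, 0.0949]
tool_rot: [0.171, 0.645, 0.72, 0.191]
contact_force: [0.3, 0.5, -0.8]
gripper_width: 0.567
```

```bash
python3 - <<'E'
from h import *
p,r=st(); im=snap('wrist','w11.png'); im=snap('scene','s11.png')
cv2.imwrite('pics/s11c.png',cv2.resize(im[150:310,160:340,::-1],None,fx=3.6,fy=3.6,interpolation=cv2.INTER_CUBIC))
print(Rn.from_euler('z',-SY).apply(p-SP)*1000)
E
```

```text
t 13.9 p [ 619.1 -210.7   94.9] y [0.863 0.096 0.495] z [ 0.492  0.054 -0.869] q [ 0.96  0.59 -0.78  2.04  0.81  0.24  1.3 ] F [ 0.3  0.5 -0.8] w 0.567
[30.455063   -2.82781849 94.89826692]
```

View pics/w11.png

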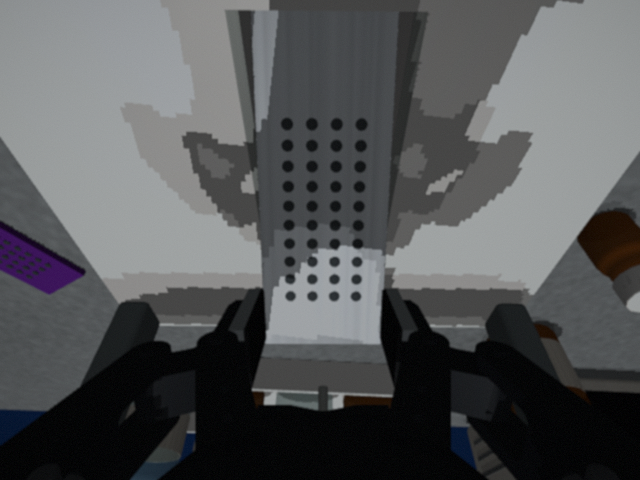

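View pics/s11c.png

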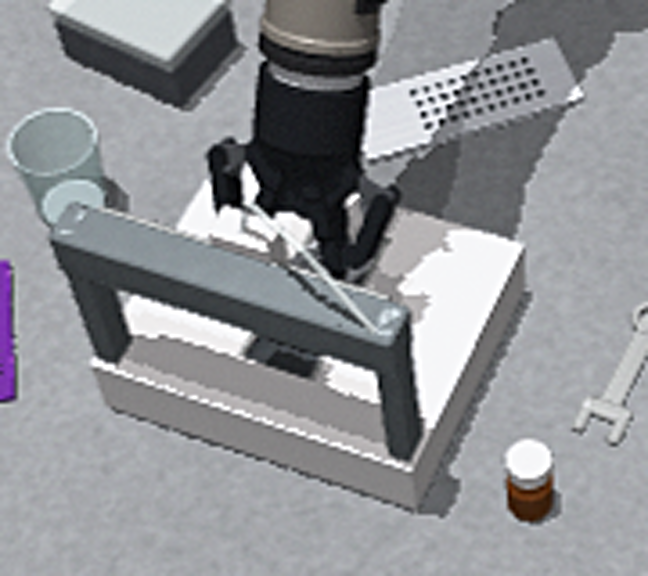

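The plate stays fixed in the fingers, with the rows of spots unchanged in the image. I keep lifting vertically, then back off towards the front, away from the gantry.

apply_moves --pt "0 2.5 -4.3 0 0 0 0.4" --pt "0 2.5 -4.3 0 0 0 0.4" --pt "0 2.5 -4.3 0 0 0 0.4" --pt "0 2.5 -4.3 0 0 0 0.4" --pt "0 2.5 -4.3 0 0 0 0.4" --pt "0 2.5 -4.3 0 0 0 0.4" --pt "0 2.5 -4.3 0 0 0 0.4" --pt "0 2.5 -5 0 0 0 0.4"

```text
t: 15.0
eef_pos: [0.619, -0.2107, 0.138]
tool_rot: [0.171, 0.644, 0.72, 0.191]
contact_force: [0.9, 0.4, -0.7]
gripper_width: 0.57
```

apply_moves --pt "0 0 -10 0 0 0 0.4" --pt "0 0 -15 0 0 0 0.4" --pt "0 0 -15 0 0 0 0.4" --pt "0 0 -15 0 0 0 0.4" --pt "0 0 -15 0 0 0 0.4" --pt "0 0 -15 0 0 0 0.4" --pt "0 0 -10 0 0 0 0.4" --pt "0 0 0 0 0 0 0.4"

```text
t: 16.0
eef_pos: [0.5683, -0.2159, 0.2256]
tool_rot: [0.171, 0.644, 0.721, 0.189]
contact_force: [0.0, -0.5, -1.3]
gripper_width: 0.565
```

```bash
python3 - <<'E'
from h import *
p,r=st(); c=imaging.get_calibration('wrist'); np.save('w12.npy',np.array(c['extrinsics'])); im=snap('wrist','w12.png'); im=snap('top','t12.png');im=snap('scene','s12.png')
print(bed(185,0,80)); plan(bed(185,0,80),toolR(RY,np.pi/6),16)
E
```

```text
t 16.0 p [ 568.3 -215.9  225.6] y [0.864 0.098 0.494] z [ 0.491  0.052 -0.87 ] q [ 1.39  0.47 -1.24  2.03  0.52  0.5   1.59] F [ 0.  -0.5 -1.3] w 0.565
[0.63769639 0.23659804 0.20978203]
turn [-0.5 -2.6  4.8] dist [ 69.3 452.2 -14.9] local [441.6  97.1  70.9]
[27.6, 6.1, 4.4, -0.0, -0.2, 0.3]
[27.6, 5.9, 4.4, -0.0, -0.2, 0.3]
[27.7, 5.8, 4.3, -0.0, -0.2, 0.3]
[27.7, 5.6, 4.2, -0.0, -0.2, 0.3]
[27.8, 5.5, 4.1, -0.0, -0.2, 0.3]
[27.8, 5.3, 4.1, -0.0, -0.2, 0.3]
[27.8, 5.2, 4.0, -0.0, -0.2, 0.3]
[27.9, 5.0, 3.9, -0.0, -0.2, 0.3]
[27.9, 4.9, 3.8, -0.0, -0.2, 0.3]
[28.0, 4.7, 3.8, -0.0, -0.2, 0.3]
[28.0, 4.6, 3.7, -0.0, -0.2, 0.3]
[28.0, 4.5, 3.6, -0.0, -0.2, 0.3]
[28.1, 4.3, 3.5, -0.0, -0.2, 0.3]
[28.1, 4.2, 3.4, -0.0, -0.2, 0.3]
[28.1, 4.0, 3.4, -0.0, -0.2, 0.3]
[28.2, 3.9, 3.3, -0.0, -0.2, 0.3]
```

View pics/w12.png

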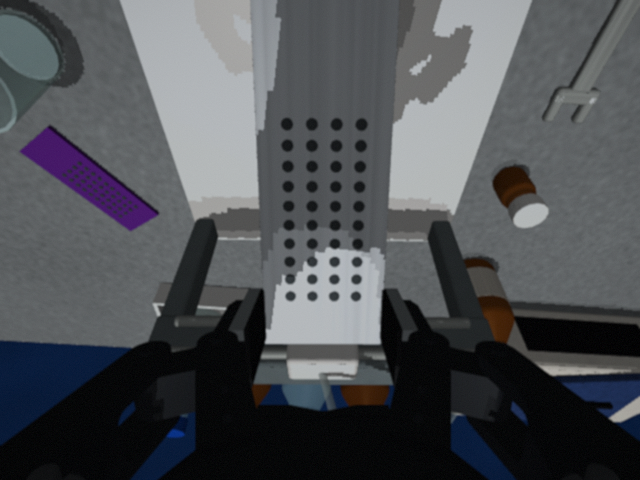

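View pics/s12.png

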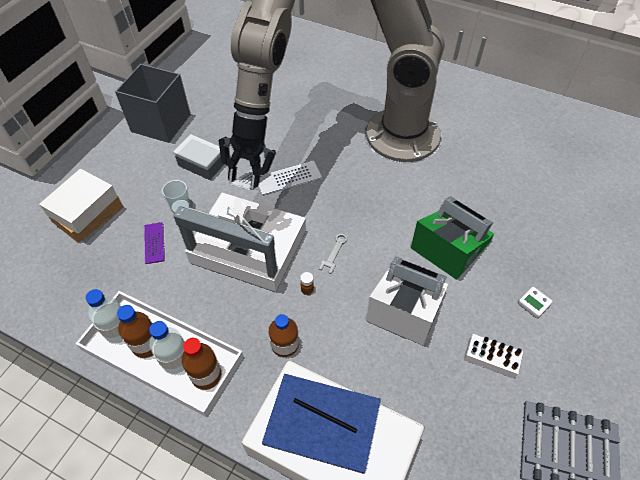

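The plate is held square at the finger tips, with its end at row 345 spanning columns 265 to 383. I compute the plate pose in the tool frame and continue to the reader.

```bash
python3 - <<'E'
from h import *
im=cv2.imread('pics/w12.png'); cv2.imwrite('pics/w12c.png',cv2.resize(im[0:370,230:420],None,fx=1.6,fy=1.6,interpolation=cv2.INTER_CUBIC)); cv2.imwrite('pics/w12d.png',cv2.resize(im[280:370,230:420],None,fx=4,fy=4,interpolation=cv2.INTER_CUBIC))
E
```

```text
(no output)
```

View pics/w12d.png

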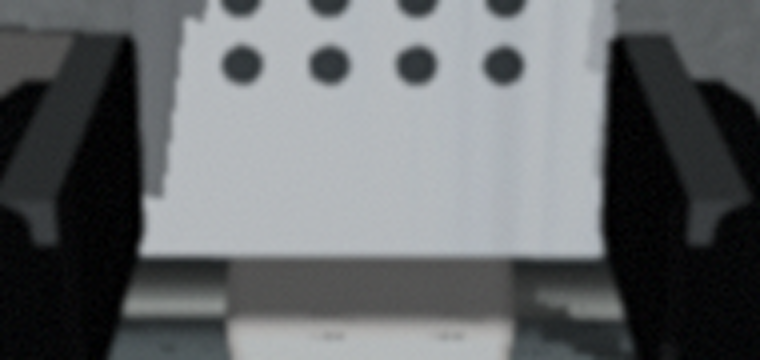

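apply_moves --pt "20 4 0 0 -0.2 0.3 0.4" --pt "28 5 0 0 -0.2 0.3 0.4" --pt "28 5 0 0 -0.2 0.3 0.4" --pt "28 5 0 0 -0.2 0.3 0.4" --pt "28 5 0 0 -0.2 0.3 0.4" --pt "28 5 0 0 -0.2 0.3 0.4" --pt "28 5 0 0 -0.2 0.3 0.4" --pt "28 5 0 0 -0.2 0.3 0.4"

```text
t: 17.15
eef_pos: [0.5828, 0.0086, 0.241]
tool_rot: [0.175, 0.664, 0.704, 0.184]
contact_force: [0.3, -0.5, -0.3]
gripper_width: 0.566
```

```bash
python3 - <<'E'
from h import *
p,r=st()
plan(bed(185,0,80),toolR(RY,np.pi/6),8)
E
```

```text
t 17.15 p [582.8   8.6 241. ] y [0.87  0.052 0.491] z [ 0.49   0.027 -0.871] q [ 0.82  0.23 -1.06  2.11  0.61  0.47  0.96] F [ 0.3 -0.5 -0.3] w 0.566
turn [-0.6 -1.1  2.1] dist [ 54.9 228.  -31.3] local [224.5  44.2  60.3]
[28.1, 5.5, 7.5, -0.1, -0.1, 0.3]
[28.1, 5.4, 7.5, -0.1, -0.1, 0.3]
[28.1, 5.3, 7.4, -0.1, -0.1, 0.3]
[28.2, 5.1, 7.4, -0.1, -0.1, 0.3]
[28.2, 5.0, 7.3, -0.1, -0.1, 0.3]
[28.3, 4.8, 7.2, -0.1, -0.1, 0.3]
[28.3, 4.7, 7.2, -0.1, -0.1, 0.3]
[28.3, 4.6, 7.1, -0.1, -0.1, 0.3]
```

apply_moves --pt "28 5.5 6 -0.1 -0.1 0.3 0.4" --pt "28 5.5 6 -0.1 -0.1 0.3 0.4" --pt "28 5.5 6 -0.1 -0.1 0.3 0.4" --pt "28 5.5 6 -0.1 -0.1 0.3 0.4" --pt "28 5.5 6 -0.1 -0.1 0.3 0.4" --pt "28 5.5 6 -0.1 -0.1 0.3 0.4" --pt "28 5.5 6 -0.1 -0.1 0.3 0.4" --pt "24 5 4 0 0 0 0.4"

```text
t: 18.15
eef_pos: [0.6333, 0.243, 0.2192]
tool_rot: [0.178, 0.675, 0.692, 0.187]
contact_force: [0.1, 0.3, -1.8]
gripper_width: 0.567
```

```bash
python3 - <<'E'
from h import *
p,r=st(); c=imaging.get_calibration('wrist'); np.save('w13.npy',np.array(c['extrinsics'])); im=snap('wrist','w13.png');im=snap('scene','s13.png')
cv2.imwrite('pics/s13c.png',cv2.resize(im[170:350,340:520,::-1],None,fx=3.3,fy=3.3,interpolation=cv2.INTER_CUBIC))
plan(bed(193.5,0,80),toolR(RY,np.pi/6),1)
E
```

```text
t 18.15 p [633.3 243.  219.2] y [0.867 0.02  0.499] z [ 0.498  0.019 -0.867] q [ 0.11  0.43 -0.86  1.92  1.02  0.73  0.23] F [ 0.1  0.3 -1.8] w 0.567
turn [-0.1 -0.8  0.4] dist [12.1 -9.  -5.6] local [-9.4  7.5 10.7]
[-9.4, 7.5, 10.7, -0.1, -0.8, 0.4]
```

View pics/w13.png

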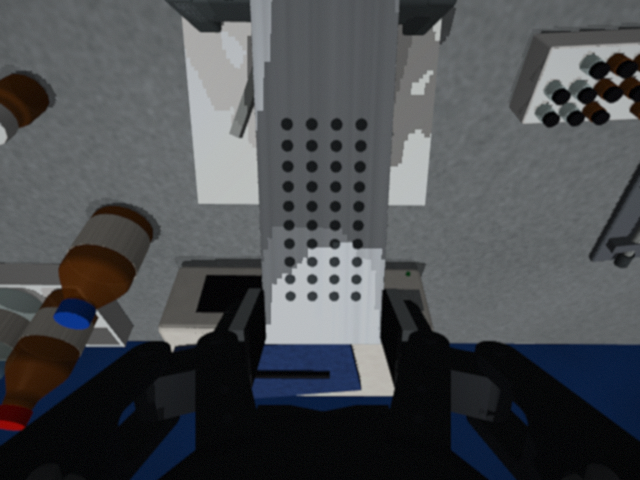

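View pics/s13c.png

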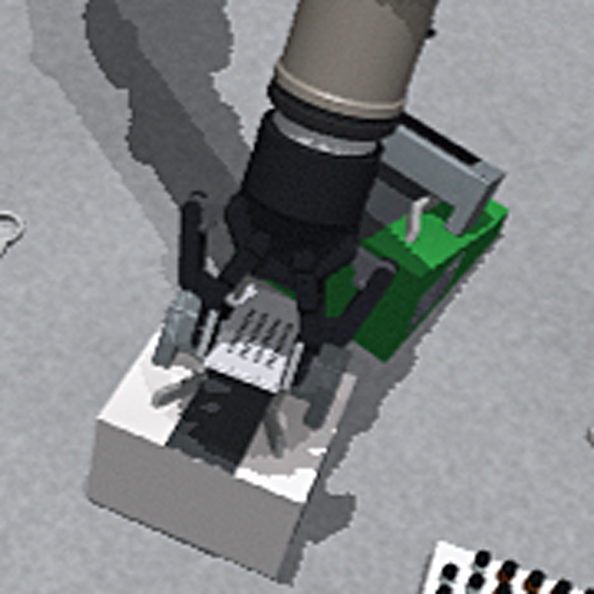

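The bed's upper corners are at (198,205) and (428,206) in the wrist image. I compute them in the tool frame, taking the camera as centred on the fingers.

```bash
python3 - <<'E'
from h import *
im=cv2.imread('pics/w13.png'); cv2.imwrite('pics/w13c.png',cv2.resize(im[0:220,170:470],None,fx=2.6,fy=2.6,interpolation=cv2.INTER_CUBIC))
p,r,o=cur(); T=np.load('w13.npy'); K=np.array(imaging.get_calibration('wrist')['K'])
for fix in (0,1):
  c={'K':K,'extrinsics':T.copy()}
  if fix: c['extrinsics'][:3,3]-=r.apply([.0018,0,0])
  for uv in [(198,205),(428,206)]:
    w=ray(c,uv,.127); print(fix,uv,np.round(w*1000,1),'tool',np.round(r.inv().apply(w-p)*1000,1))
E
```

```text
0 (198, 205) [654.3 163.8 127. ] tool [-83.4 -29.5  89.1]
0 (428, 206) [652.2 316.2 127. ] tool [ 69.  -28.   91.5]
1 (198, 205) [654.4 162.  127. ] tool [-85.2 -29.5  89. ]
1 (428, 206) [652.3 314.4 127. ] tool [ 67.2 -28.   91.5]
```

View pics/w13c.png

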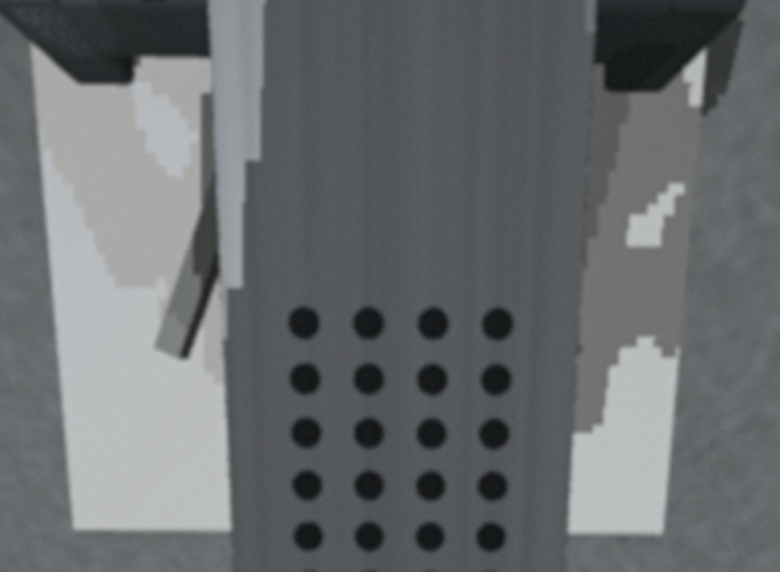

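```bash
sed -i 's/^RD=.*/RD=np.array([.5172,.2351,.048]); RY=np.radians(0.9)/' h.py; python3 - <<'E'
from h import *
plan(bed(194,0,40),toolR(RY,np.pi/6),8)
E
```

```text
turn [-0.1 -0.9  0.5] dist [ 32.2  -8.3 -40. ] local [-9.7  7.8 50.6]
[-1.2, 1.0, 6.3, -0.0, -0.1, 0.1]
[-1.2, 1.0, 6.3, -0.0, -0.1, 0.1]
[-1.2, 1.0, 6.3, -0.0, -0.1, 0.1]
[-1.2, 1.0, 6.3, -0.0, -0.1, 0.1]
[-1.2, 1.0, 6.3, -0.0, -0.1, 0.1]
[-1.1, 1.0, 6.3, -0.0, -0.1, 0.1]
[-1.1, 1.0, 6.3, -0.0, -0.1, 0.1]
[-1.1, 1.0, 6.3, -0.0, -0.1, 0.1]
```

apply_moves --pt "-1.2 1 7 0 -0.2 0.1 0.4" --pt "-1.2 1 7 0 -0.2 0.1 0.4" --pt "-1.2 1 7 0 -0.2 0.1 0.4" --pt "-1.2 1 7 0 -0.2 0.1 0.4" --pt "-1.2 1 7 0 -0.1 0.1 0.4" --pt "-1.2 1 7 0 0 0 0.4" --pt "-1.2 1 6 0 0 0 0.4" --pt "0 0 0 0 0 0 0.4"

```text
t: 19.25
eef_pos: [0.6653, 0.233, 0.1768]
tool_rot: [0.182, 0.68, 0.687, 0.181]
contact_force: [-0.2, 0.4, -1.7]
gripper_width: 0.567
```

```bash
python3 - <<'E'
from h import *
p,r=st();  c=imaging.get_calibration('wrist'); T=np.array(c['extrinsics']); np.save('w14.npy',T); print('camtool',r.inv().apply(T[:3,3]-p)*1000,(r.inv()*Rn.from_matrix(T[:3,:3])).as_rotvec(True)); im=snap('wrist','w14.png');im=snap('scene','s14.png')
cv2.imwrite('pics/s14c.png',cv2.resize(im[200:350,350:500,::-1],None,fx=4,fy=4,interpolation=cv2.INTER_CUBIC))
plan(bed(194,0,40),toolR(RY,np.pi/6),1)
E
```

```text
t 19.25 p [665.3 233.  176.8] y [0.868 0.01  0.497] z [ 0.497  0.001 -0.868] q [ 0.07  0.52 -0.8   1.9   1.12  0.71  0.17] F [-0.2  0.4 -1.7] w 0.567
camtool [   1.86441931  -71.03016118 -142.32721132] [-16.07849819   0.02520492   0.0748169 ]
turn [-0.2  0.3 -0.2] dist [0.1 3.8 2.2] local [ 3.8  1.2 -1.9]
[3.8, 1.2, -1.9, -0.2, 0.3, -0.2]
```

View pics/w14.png

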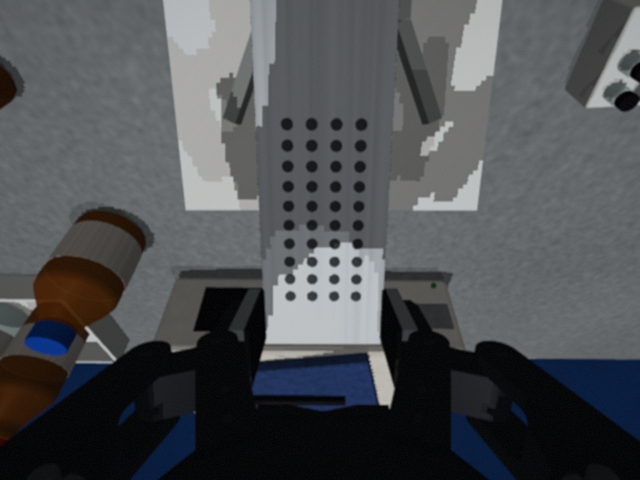

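View pics/s14c.png

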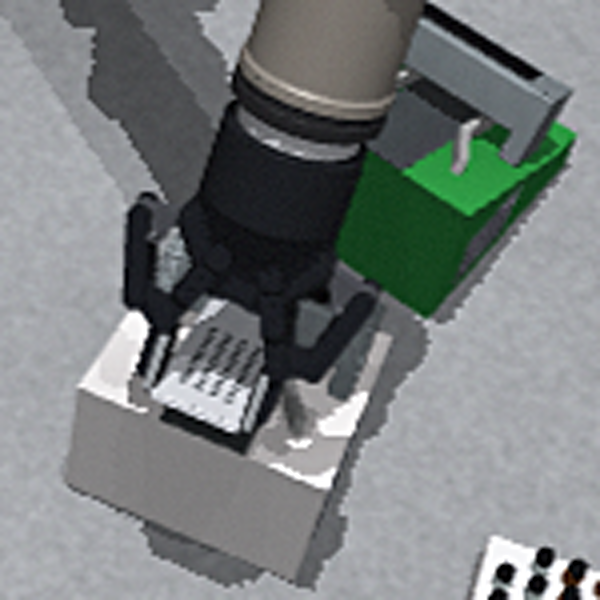

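Bed edge mid is at column 332 and plate mid at 323.4, so I need +4.2 mm along tool x. I correct that and come down to about 5 mm above the bed.

apply_moves --pt "2 0.5 2 0 0.2 -0.1 0.4" --pt "2.2 0.7 5 0 0.1 -0.1 0.4" --pt "0 0 6 0 0 0 0.4" --pt "0 0 6 0 0 0 0.4" --pt "0 0 6 0 0 0 0.4" --pt "0 0 5 0 0 0 0.4" --pt "0 0 3 0 0 0 0.4" --pt "0 0 0 0 0 0 0.4"

```text
t: 20.35
eef_pos: [0.6837, 0.2387, 0.1475]
tool_rot: [0.181, 0.677, 0.689, 0.183]
contact_force: [-0.9, -0.5, -0.8]
gripper_width: 0.565
```

```bash
python3 - <<'E'
from h import *
p,r=st(); im=snap('wrist','w15.png');im=snap('scene','s15.png')
cv2.imwrite('pics/s15c.png',cv2.resize(im[200:350,350:500,::-1],None,fx=4,fy=4,interpolation=cv2.INTER_CUBIC))
plan(bed(194,0.4,0),toolR(RY,np.pi/6),1)
E
```

```text
t 20.35 p [683.7 238.7 147.5] y [0.867 0.015 0.497] z [ 0.497  0.008 -0.867] q [ 0.04  0.58 -0.76  1.88  1.19  0.69  0.12] F [-0.9 -0.5 -0.8] w 0.565
turn [-0.1 -0.   0.1] dist [ 1.5 -0.7 -2.9] local [-0.7 -0.1  3.3]
[-0.7, -0.1, 3.3, -0.1, -0.0, 0.1]
```

View pics/w15.png

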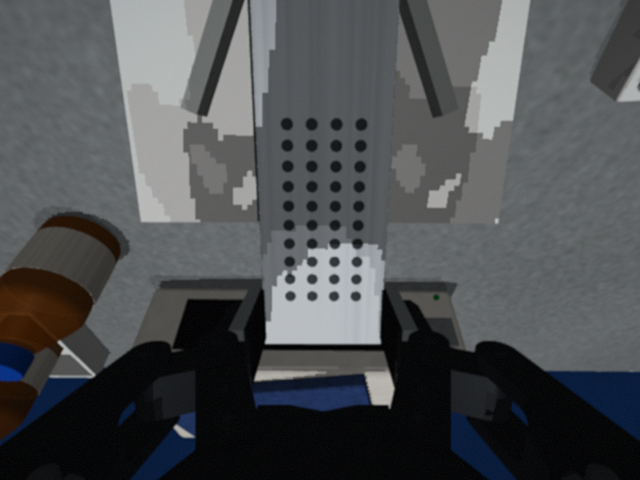

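View pics/s15c.png

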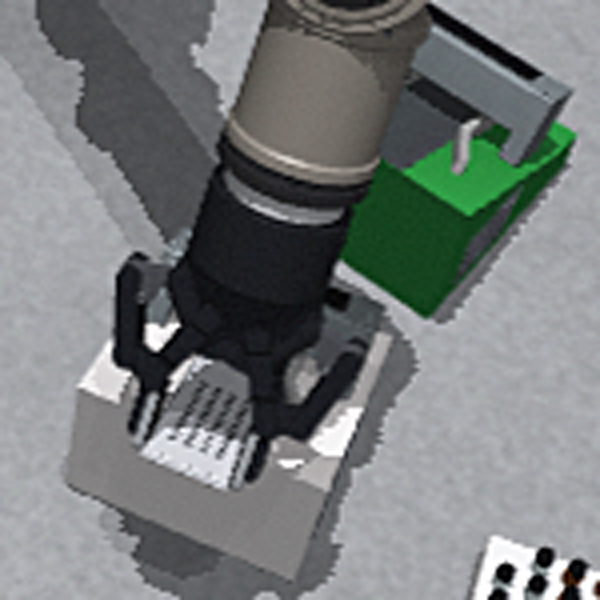

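Bed edge mid is at column 319.5 against plate mid at 323.4, so I shift −1.5 mm. The bed surface is about 6 mm below the plate's underside by both measures. I go down gently.

apply_moves --pt "-0.8 -0.5 0.5 0 0 0 0.4" --pt "-0.7 -0.5 0.5 0 0 0 0.4" --pt "0 -0.3 1 0 0 0 0.4" --pt "0 0 1 0 0 0 0.4" --pt "0 0 1 0 0 0 0.4" --pt "0 0 0.5 0 0 0 0.4" --pt "0 0 0 0 0 0 0.4" --pt "0 0 0 0 0 0 0.4"

```text
t: 21.45
eef_pos: [0.685, 0.2375, 0.1437]
tool_rot: [0.181, 0.677, 0.689, 0.184]
contact_force: [0.4, 0.3, -1.1]
gripper_width: 0.568
```

```bash
python3 - <<'E'
from h import *
p,r=st(); im=snap('wrist','w16.png')
plan(bed(193,0,-3),toolR(RY,np.pi/6),1)
E
```

```text
t 21.45 p [685.  237.5 143.7] y [0.867 0.015 0.499] z [ 0.499  0.009 -0.867] q [ 0.04  0.58 -0.75  1.88  1.21  0.68  0.12] F [ 0.4  0.3 -1.1] w 0.568
turn [-0.1 -0.   0.1] dist [ 0.9  0.3 -1.8] local [ 0.2 -0.1  2. ]
[0.2, -0.1, 2.0, -0.1, -0.0, 0.1]
```

View pics/w16.png

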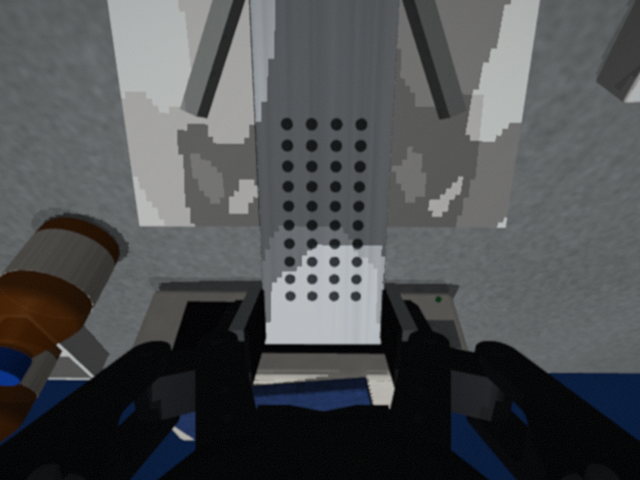

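Aligned: edge mid is at 323 and plate mid at 323.5. Down the last few mm.

apply_moves --pt "0 0 0.6 0 0 0 0.4" --pt "0 0 0.6 0 0 0 0.4" --pt "0 0 0.6 0 0 0 0.4" --pt "0 0 0.6 0 0 0 0.4" --pt "0 0 0.6 0 0 0 0.4" --pt "0 0 0.4 0 0 0 0.4" --pt "0 0 0 0 0 0 0.4" --pt "0 0 0 0 0 0 0.4"

```text
t: 22.5
eef_pos: [0.6864, 0.2376, 0.1416]
tool_rot: [0.181, 0.677, 0.689, 0.184]
contact_force: [-3.5, -1.2, 3.4]
gripper_width: 0.569
```

```bash
python3 - <<'E'
from h import *
p,r=st(); im=snap('wrist','w17.png')
plan(bed(193,0,-3),toolR(RY,np.pi/6),1)
E
```

```text
t 22.5 p [686.4 237.6 141.6] y [0.866 0.015 0.499] z [ 0.499  0.008 -0.866] q [ 0.04  0.59 -0.75  1.88  1.21  0.68  0.11] F [-3.5 -1.2  3.4] w 0.569
turn [-0.  -0.   0.1] dist [-0.6  0.1  0.3] local [ 0.1 -0.3 -0.5]
[0.1, -0.3, -0.5, -0.0, -0.0, 0.1]
```

There is contact with the bed, about 5 N along its normal. I release.

apply_moves --pt "0 0 0 0 0 0 0" --pt "0 0 0 0 0 0 -0.5" --pt "0 0 0 0 0 0 -1" --pt "0 0 0 0 0 0 -1" --pt "0 0 0 0 0 0 -1" --pt "0 0 0 0 0 0 -1" --pt "0 0 0 0 0 0 -1" --pt "0 0 0 0 0 0 -1"

```text
t: 23.55
eef_pos: [0.6873, 0.2378, 0.1413]
tool_rot: [0.181, 0.677, 0.689, 0.185]
contact_force: [0.2, 0.3, -0.9]
gripper_width: 0.996
```

```bash
python3 - <<'E'
from h import *
p,r=st(); im=snap('wrist','w18.png')
E
```

```text
t 23.55 p [687.3 237.8 141.3] y [0.866 0.015 0.5  ] z [ 0.5    0.009 -0.866] q [ 0.04  0.59 -0.75  1.87  1.21  0.68  0.11] F [ 0.2  0.3 -0.9] w 0.996
```

View pics/w18.png

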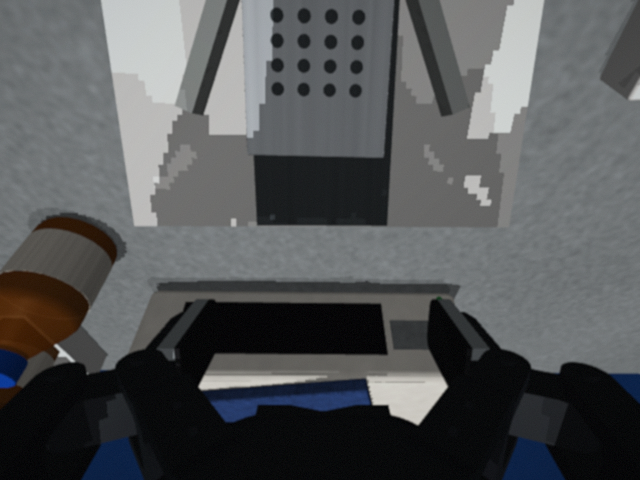

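The plate slid: its upper end is now at row 156, well below the bed's top edge at row 226. It sits slightly left and turned. I back off and check for home.

apply_moves --pt "0 0 -8 0 0 0 -1" --pt "0 0 -14 0 0 0 -1" --pt "0 0 -14 0 0 0 -1" --pt "0 0 -14 0 0 0 -1" --pt "0 0 -14 0 0 0 -1" --pt "0 0 -14 0 0 0 -1" --pt "0 0 -8 0 0 0 -1" --pt "0 0 0 0 0 0 -1"

```text
t: 24.6
eef_pos: [0.6411, 0.2377, 0.2231]
tool_rot: [0.182, 0.677, 0.689, 0.186]
contact_force: [-0.4, 0.2, 0.4]
gripper_width: 1.002
```

```bash
cat >> h.py <<'E'
def bed_ray(K,T,uv,h):
    d=T[:3,:3]@np.linalg.solve(K,[uv[0],uv[1],1.]); p=T[:3,3]
    B=Rn.from_euler('z',RY)*Rn.from_euler('y',-np.pi/6)
    d=B.inv().apply(d); p=B.inv().apply(p-RD); k=(h/1000-p[2])/d[2]; return (p+k*d)*1000
E
python3 - <<'E'
from h import *
p,r=st(); T=np.array(imaging.get_calibration('wrist')['extrinsics']); np.save('w19.npy',T); im=snap('wrist','w19.png')
cv2.imwrite('pics/w19c.png',cv2.resize(im[0:240,170:480,::-1],None,fx=2.5,fy=2.5,interpolation=cv2.INTER_CUBIC))
im=snap('scene','s19.png'); cv2.imwrite('pics/s19c.png',cv2.resize(im[240:345,360:460,::-1],None,fx=5.5,fy=5.5,interpolation=cv2.INTER_CUBIC))
E
```

```text
t 24.6 p [641.1 237.7 223.1] y [0.865 0.015 0.502] z [ 0.502  0.01  -0.865] q [ 0.11  0.43 -0.86  1.91  1.02  0.74  0.24] F [-0.4  0.2  0.4] w 1.002
```

View pics/w19c.png

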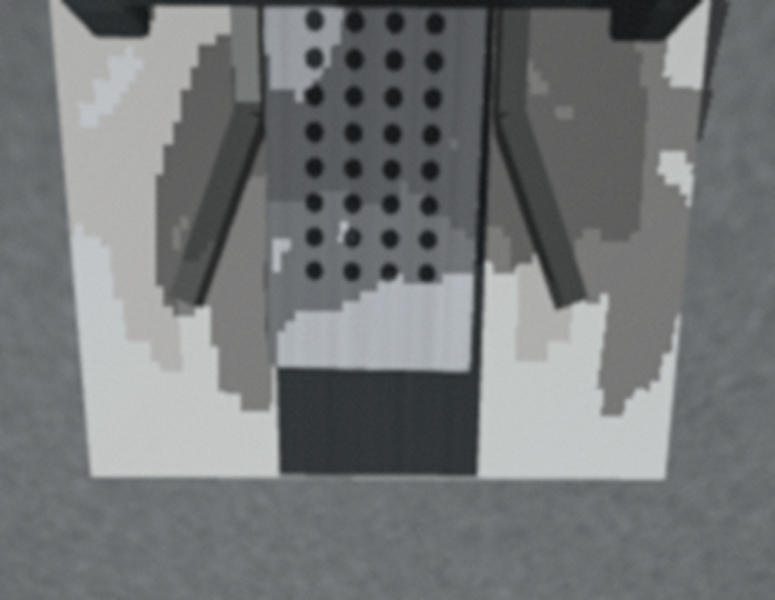

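View pics/s19c.png

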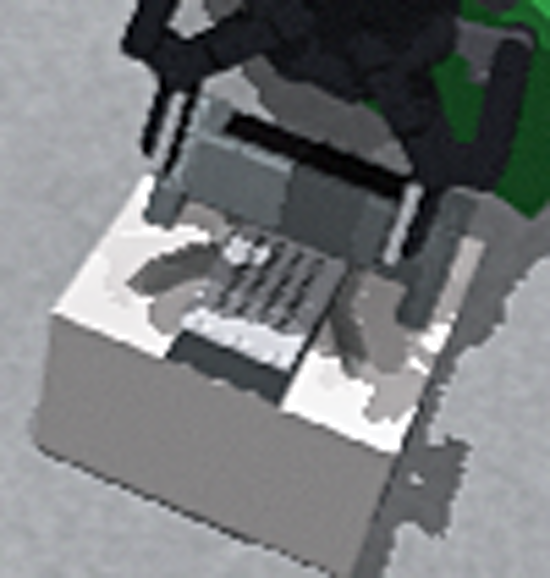

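In the wrist crop the plate's upper end is at row 370 and the bed edge at row 477, so I measure whether it is home.

```bash
python3 - <<'E'
from h import *
T=np.load('w19.npy'); K=np.array(imaging.get_calibration('wrist')['K'])
f=lambda x,y:((x+.5)/2.5-.5+170,(y+.5)/2.5-.5)
for n,p,h in [('endL',(277,369),5),('endR',(471,372),5),('edgeL',(92,478),0),('edgeR',(666,480),0),('railtipL',(203,304),12),('railtipR',(560,308),12),('kneeL',(262,135),0)]:
    print(n,np.round(bed_ray(K,T,f(*p),h),1))
E
```

```text
endL [128.9 -23.4   5. ]
endR [129.6  24.6   5. ]
edgeL [156.7 -73.3   0. ]
edgeR [157.2  77.1   0. ]
railtipL [114.  -39.6  12. ]
railtipR [114.8  44.5  12. ]
kneeL [ 75.6 -25.8   0. ]
```

The end-to-edge distance is 27.8 mm against 28 nominal, so the plate is at the stop. I move the arm clear and do a final check of everything.

apply_moves --pt "-10 0 -30 0 0 0 -1" --pt "-30 0 -30 0 0 0 -1" --pt "-40 0 -30 0 0 0 -1" --pt "-40 0 -20 0 0 0 -1" --pt "-40 0 -10 0 0 0 -1" --pt "-40 0 0 0 0 0 -1" --pt "-20 0 0 0 0 0 -1" --pt "0 0 0 0 0 0 -1"

```text
t: 25.7
eef_pos: [0.5837, 0.0075, 0.3239]
tool_rot: [0.18, 0.678, 0.689, 0.182]
contact_force: [0.3, 0.7, 1.1]
gripper_width: 1.0
```

```bash
python3 - <<'E'
from h import *
p,r=st(); im=snap('scene','s20.png'); t=snap('top','t20.png')
cv2.imwrite('pics/t20c.png',cv2.resize(t[190:265,195:280,::-1],None,fx=7,fy=7,interpolation=cv2.INTER_CUBIC))
cv2.imwrite('pics/t20w.png',t[90:350,60:560,::-1])
E
```

```text
t 25.7 p [583.7   7.5 323.9] y [0.869 0.013 0.495] z [ 0.495  0.008 -0.869] q [ 0.87  0.08 -1.05  2.01  0.26  0.59  1.25] F [0.3 0.7 1.1] w 1.0
```

View pics/s20.png

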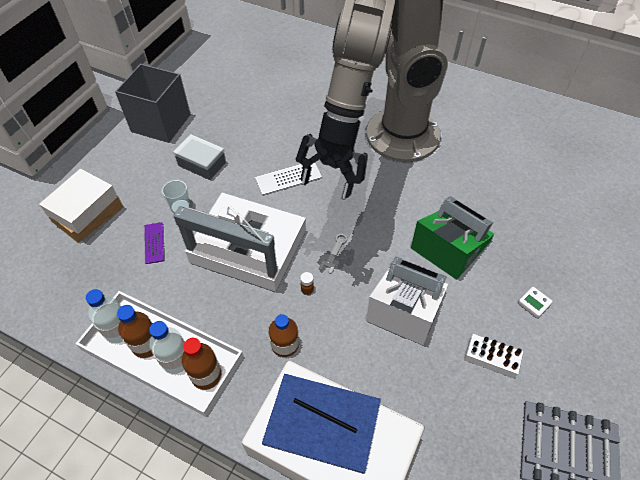

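View pics/t20w.png

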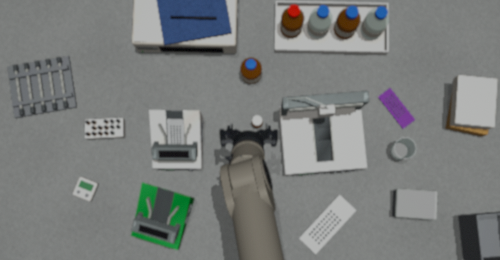

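View pics/t20c.png

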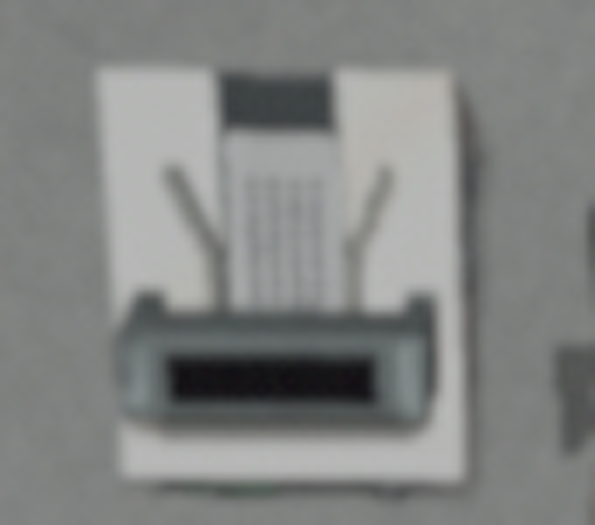

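The plate sits under the read head with its spots up. The top view also gives a gap of about 28 mm at the upper end, and everything else is where it started.

```bash
python3 - <<'E'
from h import *
print(bot.hand_in())
E
```

```text
the job is handed in; nothing more can be done
None
```

The sample plate is in the plate reader, spots up, under the read head and against the stop. I handed the job in with the robot clock at about 26 s of the 72 s allowed; no verdict was reported.

- **Tipping:** I pressed the front end down to the ramp and let it go slowly. The plate stayed standing tipped on its own.
- **Lifting out:** I gripped it by its long sides with the gripper square to the plate, then lifted it straight up. There was no sign of contact with the gantry in the force readings after each move or in the camera views.
- **Placing:** I laid it between the flared guides, touching the bed at about 5 N, and opened the fingers. It slid down the bed by itself.

**Last checks:**
- **Home position:** the plate's upper end is 27.8 mm from the bed's top edge in the wrist view and about 28 mm in the top view, against 28 mm nominal. The stop end itself is hidden under the read head, so home is judged from the upper end.
- **Alignment:** it sits straight in the channel within measurement error.
- **Surroundings:** by eye in the last scene and top views, the loose objects, the larger white plate, the purple plate and the green reader all look unmoved. The arm is clear of everything.

**Disagreements:** camera position estimates differed by about 2–4 mm between views, so I centred the grasp and the placing by eye in the wrist image. Wrist joint 6 read 0.17 rad, right at its lower limit, during the approach to the grasp. It never read below that.

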